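# Clear a drilling nest of off-cuts, then load and clamp the next enclosure

## Task

The bench drilling nest is littered with sharp metal off-cuts: take the scraper block from its stand, wipe all four off the bed over its open front edge into the attached chip tray (with the scraper, never your fingers), and put the scraper back upright in its stand. Then lay the closed die-cast enclosure flat on the clean bed, lengthwise and up against the end stop, let it go, and swing the cam lever clockwise all the way to its stop so that the cam presses the enclosure home against the side fence. Leave the other things lying about where they are.

Things in the scene. Friction and masses are not known exactly. Their poses are not given: they have to be found in the camera images.
- nest: Fixed drilling nest on the bench board: grey base, dark steel bed (top 45 mm above the board), chip tray at its front. Origin at board height under the centre of a correctly seated enclosure; x along the bed to its closed end, away from the tray, y to the fence side (left), z up. The bed channel is 73 wide, from the fence face at y +30 to a low chip rail (face y -43, 10 high) on the right.
- end_stop (a point): Centre of the end stop's face: a steel bar across the closed end of the bed, face at x +63 in the nest, 20 mm high above the bed.
- fence (a point): On the side fence's face at bed height, x 0, y +30 in the nest. The fence is two blocks 28 mm high above the bed, at x -86 to -28 and +28 to +64, with only a 10 mm high rail in the gap between, which leaves room for a finger.
- bed_front (a point): Middle of the bed's open front edge, x -88, y -6.5, z 45 in the nest; beyond it the bed drops into the tray.
- seat (a point): Point on the bed top (z 45 in the nest) under the centre of a correctly seated enclosure; axes as the nest.
- tray (a point): Centre of the chip tray's floor, at x -138, y -6.5, z 5 in the nest; axes as the nest. The tray is 100 long (x) and 87 wide inside, walls to 33 above its floor; the bed's front edge, 40 above its floor, is its back wall.
- clamp_lever (a joint): Angle of the cam lever about its upright pivot: 0 fully open, grows clockwise seen from above, 2.36 at its stop, fully clamped. Stiff by friction (about 0.1 N m, it stays where left); the cam meets the enclosure at about 1.6 and from there pushes it against the fence, the cam disc giving way on a sprung bush (about 12 N at the stop). The friction drags the enclosure towards the end stop.
- lever_pivot (a point): On the lever's pivot axis at the height of lever_grip, at x -45, y -60, z 99 in the nest.
- lever_grip (a point): Middle of the upright black round hand grip at the lever's end: 18 mm across, 42 tall (z 79 to 121), 80 from the pivot; moves with the lever. Seen from above the lever points 25 degrees right of the nest's +x when open, 160 degrees right of it (to the front right) when clamped.
- stand: Fixed low open-topped steel stand for the scraper: slot 30 (x) by 72 (y) inside, floor 4 above the board, walls to 23. Origin at board height in its centre.
- scraper: Scraper block standing upright in the stand: black shoe 22 (x) by 60 (y), 32 tall, below a pale wooden handle 26 (x) by 56 (y) that reaches to 82. Origin at the centre of the underside, z up; the 60 mm edge (y) does the wiping. Grasp the handle across its 26 mm. 0.14 kg.
- enclosure: Plain closed die-cast aluminium box with a screwed lid, 126 (x) by 60 (y) by 40 mm; origin at the centre of its underside, z up; either end may face the stop. About 0.32 kg.
- offcut_a: Loose flat rectangular aluminium off-cut on the bed, 26 (x) by 56 (y) by 5 mm; origin at the centre of its underside.
- offcut_b: Loose round aluminium slug on the bed, 30 across, 5 thick; origin at the centre of its underside.
- offcut_c: A second slug like offcut_b.
- offcut_d: Loose flat rectangular aluminium off-cut on the bed, 30 (x) by 48 (y) by 5 mm; origin at the centre of its underside.
- bench_board: Fixed grey bench board on which all of this stands, 400 by 680 mm, on battens, its top 62 mm above the table (world z 0.062).
- heat_sink: Bystander: finned heat sink, 42x50x20 mm.
- pliers_red: Bystander: pliers with red handles, 148x52x13 mm, lying flat.
- screwdriver_blue: Bystander: screwdriver with blue handle, 152x26x23 mm, lying.
- tape_black: Bystander: black tape roll, 70 across, 18 high.
- esd_brush: Bystander: black antistatic brush, 160x15x10 mm, lying.
- cam_clamp: Fixed pivot of the clamp, carrying the eccentric cam (44 mm disc on a sprung bush) and the lever; x -45, y -60, z 51 in the nest. The cam stands at x -77 to -23, 12 to 26 mm above the bed, over the right rail; with the lever open its edge is about level with that rail's face, at least 11 mm clear of a seated enclosure.

How it is judged:
On the way, in this order (a step that is already met when the one before it is completed fails the run):
1. all four off-cuts wiped into the chip tray, the scraper in hand (x of offcut_a in the frame of tray between -0.052 and 0.052 m and y of offcut_a in the frame of tray between -0.05 and 0.05 m and z of each of offcut_a, offcut_b, offcut_c, offcut_d in the frame of tray below 0.032 m and x of offcut_b in the frame of tray between -0.052 and 0.052 m and y of offcut_b in the frame of tray between -0.05 and 0.05 m and x of offcut_c in the frame of tray between -0.052 and 0.052 m and y of offcut_c in the frame of tray between -0.05 and 0.05 m and x of offcut_d in the frame of tray between -0.052 and 0.052 m and y of offcut_d in the frame of tray between -0.05 and 0.05 m and contact force between the fingers and scraper above 0.5 N), for 0.1 s.
2. scraper back upright in its stand, let go (x of scraper in the frame of stand between -0.008 and 0.008 m and y of scraper in the frame of stand between -0.01 and 0.01 m and z of scraper in the frame of stand below 0.008 m and angle between scraper's own z axis and vertical below 0.2 rad and contact force between the fingers and scraper below 0.1 N), for 0.2 s.
3. enclosure laid flat on the bed up to the end stop and let go, the clamp still open (x of enclosure in the frame of seat between -0.008 and 0.004 m and y of enclosure in the frame of seat between -0.0145 and 0.004 m and z of enclosure in the frame of seat between -0.002 and 0.003 m and angle between the x axis of enclosure and the x axis of nest, either way round below 0.15 rad and contact force between the fingers and enclosure below 0.1 N and value of joint clamp_lever below 1.2 rad), for 0.2 s.
At the end, for the whole second after the job is handed in: All off-cuts in the chip tray, below the bed; scraper upright in its stand (8-10 mm); enclosure flat on the bed, within 5 mm of the end stop, 3 mm of the fence line, square to 0.04 rad; lever past 2.15 rad, cam pressing on the enclosure with over 3 N; all at rest (x of offcut_a in the frame of tray between -0.052 and 0.052 m and y of offcut_a in the frame of tray between -0.05 and 0.05 m and z of each of offcut_a, offcut_b, offcut_c, offcut_d in the frame of tray below 0.032 m and x of offcut_b in the frame of tray between -0.052 and 0.052 m and y of offcut_b in the frame of tray between -0.05 and 0.05 m and x of offcut_c in the frame of tray between -0.052 and 0.052 m and y of offcut_c in the frame of tray between -0.05 and 0.05 m and x of offcut_d in the frame of tray between -0.052 and 0.052 m and y of offcut_d in the frame of tray between -0.05 and 0.05 m and x of scraper in the frame of stand between -0.008 and 0.008 m and y of scraper in the frame of stand between -0.01 and 0.01 m and z of scraper in the frame of stand below 0.008 m and angle between scraper's own z axis and vertical below 0.2 rad and x of enclosure in the frame of seat between -0.005 and 0.003 m and y of enclosure in the frame of seat between -0.003 and 0.003 m and z of enclosure in the frame of seat between -0.002 and 0.003 m and angle between the x axis of enclosure and the x axis of nest, either way round below 0.04 rad and angle between enclosure's own z axis and vertical below 0.04 rad and value of joint clamp_lever above 2.15 rad and contact force between cam_clamp and enclosure above 3 N and linear speed of enclosure below 0.01 m/s); the robot touches nothing.
It fails at once if a finger touches an off-cut (contact force between the fingers and offcut_a above 0.5 N or contact force between the fingers and offcut_b above 0.5 N or contact force between the fingers and offcut_c above 0.5 N or contact force between the fingers and offcut_d above 0.5 N).
It fails at once if a bystander is moved by more than 25 mm (distance of any of heat_sink, pliers_red, screwdriver_blue, tape_black, esd_brush from where it was at the start of the episode above 0.025 m).
It also fails if it takes over 72 s, if anything falls off the work surface, if the arm or the gripper's body presses on something with over 40 N, if the wrist force passes 120 N, or if a joint passes its speed limit or range.

## Robot

A 7-joint arm with a two-finger parallel gripper is mounted at the origin on a cart in front of the work surface, level with it; the furniture and walls round the work are solid. World frame = base frame: x ahead of the robot, y to its left, z up, the work surface at z = 0. Lengths are in m, angles in rad, forces in N, time in s.
With the tool pointing down it reaches from about 0.4 to 0.85 m from the base axis. Payload 4.4 kg.
Tool frame: the origin (TCP) lies at the very end of the fingers, on their centre line; the grasp point (between the pads) lies robot.grasp_offset behind it (robot.grasp_offset is the distance from the TCP to the grasp point, in m); z points along the fingers, y is the line along which they close (so a half turn about z gives the same grasp; the last joint's range is limited). The gripper opens to 94 mm and grips with 3 to 60 N. Pads are 16 mm wide; open, the fingers measure 119 mm over their backs; the gripper's body (75 mm by 177 mm) begins 78 mm behind the grasp point.
Start: joints at [-1.415, 0.628, 0.038, 1.517, -0.027, 0.996, -0.02], TCP at [0.143, 0.634, 0.205] pointing down, gripper open.
Joint ranges: [-3.06, 3.06], [-0.37, 2.12], [-1.25, 1.32], [0.18, 2.47], [-1.1, 4.24], [0.23, 1.98], [-2.94, 2.94]. Speed limits (rad/s): [2.57, 2.57, 3.14, 3.14, 3.14, 3.14, 3.14].

## Interface

Orientations are given as a unit quaternion [w, x, y, z].
In Python, from bench import get_state, snapshot, hand_in, models, robot gives the robot as it stands. The module is installed in compiled form; this text tells all that it offers.
- The arm moves only by the tool apply_moves, never from a script. Its argument "steps" is a list of rows, each a list of 2 entries, a list of its own where there are three numbers: the shift along the tool's x, y, z as a fraction of full scale, then the turn about the tool's z as a fraction of full scale. In form: [[[dx, dy, dz], turn], ...]. A call has 1 to 8 rows; each row is the pose to reach, as a shift and turn from the pose commanded when the call began, along the tool's axes at that moment; what a row does not reach only later rows make up. Full scale, the value 1, is 200 mm for a shift and pi/4 rad for a turn. A row lasts 1/12 s, in which the tool goes at most 41.7 mm and 7.16 degrees, less where a joint would pass 70% of its speed; a pose out of reach is approached as far as the arm can. A call with a number of a shift or a turn outside -1 to 1 is refused whole. A call with a gripper value outside its range is refused whole. "gripper" is the closure, from -1 (fully open) to 1 (shut), set as the call begins (left out, the last holds). The fingers move at their own pace and stop on an object; "force" is the grip in N (left out, the last holds). Time passes only in rows, so rows that repeat a pose let the fingers close. It gives the time, the measured TCP pose, the force, the opening and the grip force at its end, in the units of the state.
- get_state(): the state, without advancing time (a new reading comes with each control period).
- snapshot(name): name is "side" or "top" or "wrist"; returns a dict with "image" (400x640x3 uint8, red, green, blue), "range_z" (400x640 float32, m along the optical axis (not along the pixel's ray), 0 where there is no reading), "fx", "fy", "cx", "cy" (pixels), "eye" and "attitude" of the camera in the world. Camera axes: x right, y up, looking along -z (the intrinsics and any distortion apply to the point x, -y, -z); pixel columns grow to the right and rows downward; lengths in m; the calibration is good to about 2 mm. A picture is of the moment at which its call begins.
- hand_in(): hands the job in; it is judged then, once.
Trained networks look in a picture, given as the dict that the camera call returned (one of the last four; its "shot" number tells which), for a name from the list of things; names that differ only in an ending like _2 or _b are one class to them, and where a whole thing is asked for, a point or a joint stands for the part that bears it (a point fixed in the world has none). Each returns a list of dicts, best first, with "conf" (0 to 1); they miss things now and then, are a little off and sometimes report something else, mostly with a low value. They report only what shows in the picture. A call takes as long as a camera call.
- models.trace(picture, name): "mask" (400x640 bool, what is visible of it) and "bbox" ([centre column, centre row, width, height] in pixels, round what is visible of it).
- models.place_of(picture, name): "location" ([column, row] in pixels: a listed point, or the origin of a listed thing).
The state is a dict: "time": time; "q": joint angles; "joint_velocities": joint speeds; "tau": joint torques, N m; "ee_pos": TCP position; "eef_rot": TCP orientation; "ft_force": force on the tool from outside, world axes, zero at the start; "wrist_torque": the same for the moment, N m; "grip_width": finger opening in m; "grip_force": force on a finger pad.
Only numpy, scipy, OpenCV 4.12 (cv2) and the standard library are available. Lean on these libraries where they do the work, as an engineer would, in place of code of your own. Each camera call takes 0.05 s, during which the arm holds its last target. There are 200 camera calls.

## Working session

There is one attempt and no reset: what is moved stays moved. The work goes in short steps, Python scripts to look and compute and a tool call to move; the robot and the scene stay as the last step left them, time stands still between calls to the robot, and variables do not carry over. Pictures are saved under pics/ and viewed, at most 10 in all, crops included, and the job is handed in when it is done.

Besides the shell and the picture viewer there is one more tool, called after "Emit:" as a command line: name --argument value ..., lists and objects as JSON in quotes. apply_moves: Moves the arm, as the interface text tells. Shift numbers are shares of 200 mm and turn numbers shares of pi/4 rad, none past 1 either way. Its arguments: {"type":"object","properties":{"steps":{"type":"array"},"gripper":{"type":"number"},"force":{"type":"number"}},"required":["steps"]}

```bash
mkdir -p pics
cat > h.py <<'E'
import numpy as np, cv2
from scipy.spatial.transform import Rotation as R
from bench import get_state, snapshot, hand_in, models, robot
def rot(q): return R.from_quat([q[1],q[2],q[3],q[0]]).as_matrix()
def att(a):
    a=np.array(a); return a if a.shape==(3,3) else rot(a)
def cloud(p):
    v,u=np.mgrid[0:400,0:640]; z=p["range_z"]
    c=np.stack([(u-p["cx"])/p["fx"]*z,-(v-p["cy"])/p["fy"]*z,-z],-1)
    return c@att(p["attitude"]).T+np.array(p["eye"])
def at_z(p,px,z):
    d=att(p["attitude"])@np.array([(px[0]-p["cx"])/p["fx"],-(px[1]-p["cy"])/p["fy"],-1])
    e=np.array(p["eye"]); return e+d*(z-e[2])/d[2]
def save(p,n): cv2.imwrite("pics/"+n,cv2.cvtColor(p["image"],cv2.COLOR_RGB2BGR))
E
python3 - <<'E'
from h import *
s=get_state(); print({k:np.round(v,3).tolist() if not isinstance(v,dict) else v for k,v in s.items()}); print(rot(s["eef_rot"]).round(3)); print([ (a,getattr(robot,a)) for a in dir(robot) if a[0]!='_'])
for n in ["top","side"]:
    p=snapshot(n); save(p,n+"0.png"); print(n,p["eye"],p["attitude"],p["fx"],p["cx"],p["cy"],[k for k in p])
    C=cloud(p)
    for t in ["nest","stand","scraper","enclosure","offcut_a","offcut_b","offcut_d","lever_grip","lever_pivot","end_stop","fence","bed_front","seat","tray","cam_clamp"]:
        r=models.place_of(p,t)[:3]
        print(t,[(round(x["conf"],2),np.round(x["location"]).tolist(),C[min(399,int(round(x["location"][1]))),min(639,int(round(x["location"][0])))].round(3).tolist()) for x in r])
E
```

```text
{'time': 0.0, 'q': [-1.415, 0.629, 0.038, 1.518, -0.027, 0.996, -0.02], 'joint_velocities': [0.001, 0.001, 0.001, -0.0, -0.001, -0.0, -0.0], 'tau': [-0.0, -54.972, 1.143, -18.664, -0.052, 0.024, 0.0], 'ee_pos': [0.143, 0.633, 0.205], 'eef_rot': [-0.0, 0.111, 0.994, -0.001], 'ft_force': [0.757, -0.773, -0.127], 'wrist_torque': [-0.009, -0.009, -0.0], 'grip_force': 0.0, 'grip_width': 0.094}
[[-0.976  0.22  -0.   ]
 [ 0.22   0.976 -0.002]
 [-0.    -0.002 -1.   ]]
[('PlanningError', <class 'bench.PlanningError'>), ('grasp_offset', 0.0188)]
top [ 0.36916653 -0.11227534  1.06157357] [ 0.7112809   0.04752578 -0.05334969 -0.69926719] 421.01518130594854 321.5902537145988 196.06100388019908 ['image', 'range_z', 'fx', 'fy', 'cx', 'cy', 'eye', 'attitude', 'shot']
nest [(0.73, [300.0, 165.0], [0.578, -0.068, 0.11])]
stand [(0.55, [205.0, 213.0], [0.459, 0.135, 0.146]), (0.36, [326.0, 184.0], [0.528, -0.128, 0.147])]
scraper [(0.82, [203.0, 213.0], [0.459, 0.139, 0.147]), (0.73, [303.0, 223.0], [0.447, -0.077, 0.069]), (0.39, [328.0, 184.0], [0.527, -0.132, 0.151])]
enclosure [(0.62, [427.0, 221.0
[... 1876 characters left out ...]
1, [344.0, 200.0], [0.599, -0.181, 0.183]), (0.51, [330.0, 199.0], [0.56, -0.07, 0.116])]
offcut_d [(0.51, [344.0, 200.0], [0.599, -0.181, 0.183]), (0.51, [330.0, 199.0], [0.56, -0.07, 0.116])]
lever_grip [(0.63, [349.0, 209.0], [0.614, -0.183, 0.156])]
lever_pivot [(0.88, [323.0, 195.0], [0.538, -0.043, 0.113])]
end_stop [(0.61, [355.0, 195.0], [0.635, -0.037, 0.114]), (0.21, [322.0, 240.0], [0.544, -0.203, 0.065])]
fence [(0.87, [338.0, 197.0], [0.584, -0.052, 0.113])]
bed_front [(0.91, [310.0, 202.0], [0.501, -0.08, 0.109])]
seat [(0.75, [338.0, 203.0], [0.584, -0.084, 0.112])]
tray [(0.77, [289.0, 213.0], [0.445, -0.133, 0.102])]
cam_clamp [(0.91, [320.0, 214.0], [0.535, -0.147, 0.112])]
```

Run:
```python
import cv2
a=cv2.imread("pics/top0.png")[100:290,160:480]; cv2.imwrite("pics/top0c.png",cv2.resize(a,(800,475),interpolation=cv2.INTER_CUBIC))
```

```text
(no output)
```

View pics/top0c.png

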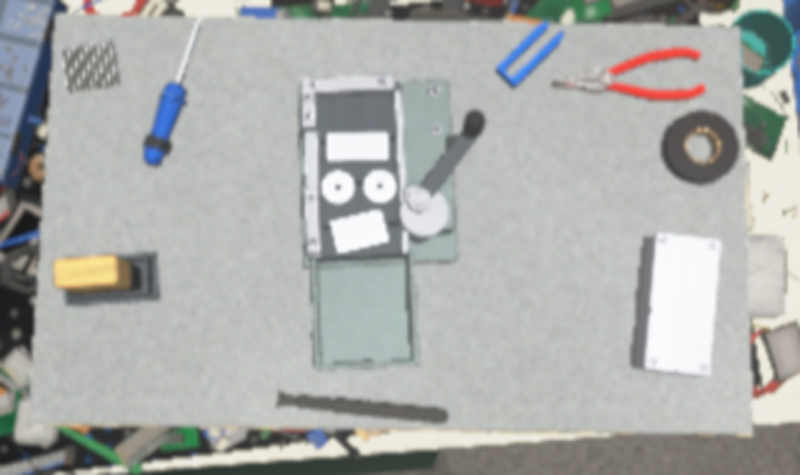

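View pics/side0.png

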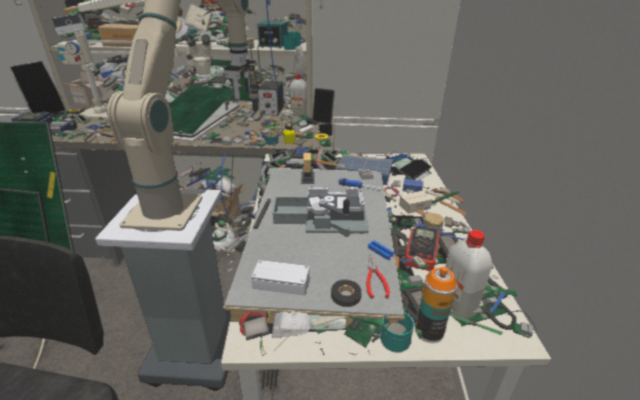

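```bash
cat >> h.py <<'E'
from scipy.optimize import minimize
def fit(P,boxes,x0,step=(0.006,0.006,0.03),z0=0.062,clip=0.012):
    # boxes: (x0,x1,y0,y1,h) in the frame; later ones override
    def cost(v):
        c,s=np.cos(v[2]),np.sin(v[2]); d=P-[v[0],v[1],z0]
        x=c*d[:,0]+s*d[:,1]; y=-s*d[:,0]+c*d[:,1]; h=np.full(len(P),np.nan)
        for b in boxes: h[(x>b[0])&(x<b[1])&(y>b[2])&(y<b[3])]=b[4]
        e=np.minimum(np.abs(h-d[:,2]),clip); return np.where(np.isnan(e),clip*.5,e).sum()
    best=None
    for k in range(6):
        r0=np.array(x0)+(np.random.default_rng(k).normal(size=3)*step if k else 0)
        S=np.array([r0]+[r0+np.eye(3)[i]*step[i] for i in range(3)])
        r=minimize(cost,r0,method="Nelder-Mead",options=dict(initial_simplex=S,xatol=1e-5,fatol=1e-6))
        if best is None or r.fun<best.fun: best=r
    return best.x,best.fun/len(P)*1000
NEST=[(-.086,.063,-.043,.030,.046),(.0635,.068,-.043,.030,.065),(-.086,-.028,.0305,.036,.073),(.028,.064,.0305,.036,.073),(-.027,.027,.0305,.034,.055),(-.02,.06,-.047,-.0435,.055),(-.186,-.09,-.049,.036,.005)]
STAND=[(-.015,.015,-.036,.036,.004),(-.013,.013,-.028,.028,.082)]
ENC=[(-.2,.2,-.2,.2,0),(-.063,.063,-.030,.030,.040)]
def near(p,c,r): 
    P=cloud(p).reshape(-1,3); ok=p["range_z"].ravel()>0
    return P[ok&(np.linalg.norm(P[:,:2]-c,axis=1)<r)]
E
python3 - <<'E'
from h import *
p=snapshot("top")
for n,b,c,r in [("nest",NEST,(.54,-.07),.17),("enc",ENC,(.454,-.361),.10)]:
    P=near(p,c,r); x0=(.58,-.068,0) if n=="nest" else (*c,-.05)
    print(n,len(P),fit(P,b,x0))
s=[P for P in [near(p,(.46,.135),.08)]][0]
for lo,hi in [(.078,.09),(.135,.16)]:
    q=s[(s[:,2]>lo)&(s[:,2]<hi)]; print(lo,len(q),np.median(q[:,2]),cv2.minAreaRect((q[:,:2]*1000).astype(np.float32)))
P=near(p,(.5,0.02),.2); print("board z",np.median(P[P[:,2]<.075][:,2]))
w=snapshot("wrist"); st=get_state(); T=rot(st["eef_rot"]); print("wrist cam in tool",T.T@(np.array(w["eye"])-st["ee_pos"]),(T.T@att(w["attitude"])).round(2),w["fx"])
C=cloud(p)
for n in ["scraper","stand","enclosure","lever_grip","heat_sink","screwdriver_blue","tape_black","esd_brush","pliers_red"]:
    for m in models.trace(p,n)[:2]:
        q=C[m["mask"]]; print(n,round(m["conf"],2),np.round(m["bbox"]),np.median(q,0).round(3),np.ptp(q,0).round(3))
E
```

```text
nest 15412 (array([ 0.578561  , -0.06789249,  0.06362781]), np.float64(5.112516935516224))
enc 5389 (array([ 0.45338514, -0.37468242, -0.09941892]), np.float64(1.9683519697043652))
0.078 128 0.0846244536058211 ((469.49639892578125, 159.00949096679688), (36.03550338745117, 79.47978973388672), 5.755368232727051)
0.135 323 0.14779867353123544 ((468.2900085449219, 159.5664825439453), (26.517322540283203, 56.35786437988281), 6.404375076293945)
board z 0.06271307900467449
wrist cam in tool [ 0.07361492  0.0001814  -0.17911379] [[-0.    0.97  0.26]
 [ 1.    0.    0.  ]
 [ 0.    0.26 -0.97]] 295.4692139127875
scraper 0.74 [200. 212.  34.  17.] [0.466 0.153 0.147] [0.114 0.328 1.003]
stand 0.83 [205. 211.  36.  22.] [0.456 0.131 0.068] [0.13  0.313 1.004]
enclosure 0.63 [429. 222.  34.  61.] [ 0.452 -0.37   0.102] [0.156 0.309 1.004]
lever_grip 0.93 [339. 171.  34.  52.] [ 0.544 -0.146  0.14 ] [0.239 0.074 0.953]
lever_grip 0.44 [429. 222.  31.  58.] [ 0.451 -0.37   0.102] [0.148 0.302 1.003]
heat_sink 0.82 [197. 129.  22.  24.] [0.674 0.19  0.072] [0.333 0.331 1.003]
screwdriver_blue 0.53 [224. 150.  20.  34.] [0.619 0.113 0.082] [0.292 0.248 1.002]
tape_black 0.85 [440. 160.  28.  27.] [ 0.605 -0.4    0.08 ] [0.271 0.325 1.   ]
tape_black 0.74 [226. 141.  19.  46.] [0.624 0.111 0.082] [0.33  0.243 1.002]
esd_brush 0.61 [305. 265.  72.  13.] [ 0.354 -0.093  0.071] [0.028 0.157 0.997]
esd_brush 0.36 [334. 171.  33.  54.] [ 0.54  -0.144  0.14 ] [0.239 0.071 0.99 ]
pliers_red 0.74 [411. 129.  57.  20.] [ 0.671 -0.341  0.072] [0.34  0.295 1.003]
```

```bash
cat >> h.py <<'E'
def go(target,yaw,frm=None):
    """shift/turn fractions so that TCP gets to target with tool y at yaw (deg, mod 180, least turn); frm=(pos,yaw deg)"""
    if frm is None:
        s=get_state(); T=rot(s["eef_rot"]); pos=np.array(s["ee_pos"]); cy=np.degrees(np.arctan2(T[1,1],T[0,1]))
    else: pos,cy=np.array(frm[0]),frm[1]
    a=np.radians(cy); X=np.array([-np.sin(a),np.cos(a),0]); Y=np.array([np.cos(a),np.sin(a),0])
    d=np.array(target)-pos; t=-((yaw-cy+90)%180-90)
    print("pos",pos.round(4),"yaw",round(cy,2),"-> shift",(np.array([d@X,d@Y,-d[2]])/.2).round(4).tolist(),"turn",round(t/45,4),"q" ,np.round(get_state()["q"],2))
E
python3 -c "
from h import *
go((.468,.1595,.24),6.4)"
```

```text
pos [0.143  0.6341 0.2055] yaw 77.29 -> shift [-2.1074, -1.9573, -0.1727] turn 1.5753 q [-1.41  0.63  0.04  1.52 -0.03  1.   -0.02]
```

Emit:
apply_moves --steps '[[[-1, -0.93, -0.15], 0.8], [[-1, -0.93, -0.15], 0.8], [[-1, -0.93, -0.15], 0.8], [[-1, -0.93, -0.15], 0.8], [[-1, -0.93, -0.15], 0.8], [[-1, -0.93, -0.15], 0.8], [[-1, -0.93, -0.15], 0.8], [[-1, -0.93, -0.15], 0.8]]' --gripper -1

```text
time: 2.82
ee_pos: [0.3015, 0.4034, 0.2366]
eef_rot: [0.001, 0.416, 0.909, -0.0]
ft_force: [0.5, -0.4, 0.2]
grip_width: 0.0938
grip_force: 0.0
```

```bash
python3 -c "
from h import *
go((.468,.1595,.24),6.4); go((.468,.1595,.24),6.4,((.24821,.41063,.235),41.3))"
```

```text
pos [0.3015 0.4034 0.2366] yaw 40.78 -> shift [-1.4673, -0.166, -0.0169] turn 0.7639 q [-1.16  0.39  0.24  1.88 -0.11  0.88 -0.15]
pos [0.2482 0.4106 0.235 ] yaw 41.3 -> shift [-1.6686, -0.0031, -0.025] turn 0.7756 q [-1.16  0.39  0.24  1.88 -0.11  0.88 -0.15]
```

Emit:
apply_moves --steps '[[[-1, -0.15, 0], 0.76], [[-1, -0.15, 0], 0.76], [[-1, -0.15, 0], 0.76], [[-1, -0.15, 0], 0.76], [[-1, -0.15, 0], 0.76], [[-1, -0.15, 0], 0.76]]'

```text
time: 3.32
ee_pos: [0.4106, 0.2324, 0.2362]
eef_rot: [0.002, 0.667, 0.745, 0.0]
ft_force: [-0.4, -0.7, -0.4]
grip_width: 0.0936
grip_force: 0.0
```

```bash
python3 -c "
from h import *
go((.468,.1595,.24),6.4)"
```

```text
pos [0.4106 0.2324 0.2362] yaw 6.3 -> shift [-0.3938, 0.2452, -0.0192] turn -0.0021 q [-0.9   0.36  0.44  1.97 -0.19  0.85 -0.25]
```

Emit:
apply_moves --steps '[[[-0.39, 0.245, -0.02], 0], [[-0.39, 0.245, -0.02], 0], [[-0.39, 0.245, -0.02], 0], [[-0.39, 0.245, -0.02], 0], [[-0.39, 0.245, -0.02], 0]]'

```text
time: 3.73
ee_pos: [0.4644, 0.1682, 0.2392]
eef_rot: [-0.001, 0.662, 0.75, -0.0]
ft_force: [-0.7, 0.5, -0.4]
grip_width: 0.094
grip_force: 0.0
```

Run:
```python
from h import *
w=snapshot("wrist"); save(w,"w1.png"); s=near(w,(.466,.1595),.08)
for lo,hi in [(.080,.09),(.135,.16)]:
    q=s[(s[:,2]>lo)&(s[:,2]<hi)]; print(lo,len(q),np.median(q[:,2]),cv2.minAreaRect((q[:,:2]*1000).astype(np.float32)))
print("stand fit",fit(s,[(-.018,.018,-.039,.039,.023),(-.015,.015,-.036,.036,.004),(-.013,.013,-.028,.028,.086)],(.468,.1595,.11)))
print(np.median(s[s[:,2]<.075][:,2]))
go((.468,.1595,.12),6.4)
```

```text
0.08 397 0.08485487725134055 ((472.1114807128906, 158.20115661621094), (35.961849212646484, 78.15531158447266), 4.655317783355713)
0.135 1503 0.147628333564922 ((470.45880126953125, 159.95159912109375), (25.966251373291016, 54.815738677978516), 6.704017162322998)
stand fit (array([0.47254454, 0.14702799, 0.08292785]), np.float64(5.945824492109144))
0.061965577260479354
pos [0.4638 0.1691 0.2391] yaw 7.22 -> shift [-0.0501, 0.015, 0.5957] turn 0.0182 q [-0.72  0.39  0.44  1.91 -0.21  0.89 -0.05]
```

View pics/w1.png

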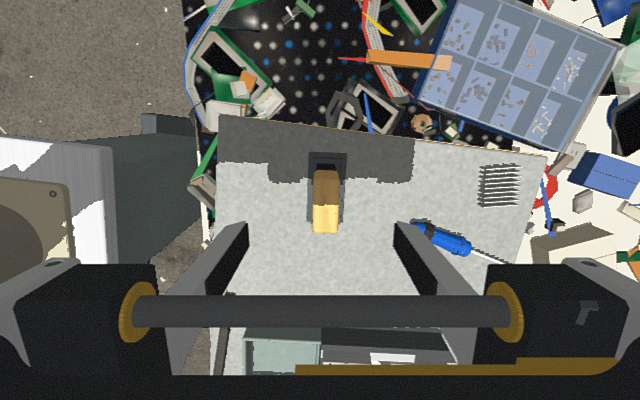

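Emit:
apply_moves --steps '[[[-0.05, 0.03, 0.1], 0.01], [[-0.05, 0.03, 0.25], 0.01], [[-0.05, 0.03, 0.4], 0.01], [[-0.05, 0.03, 0.55], 0.01], [[-0.05, 0.03, 0.65], 0.01], [[-0.05, 0.03, 0.65], 0.01], [[-0.05, 0.03, 0.65], 0.01]]'

```text
time: 4.37
ee_pos: [0.4705, 0.1596, 0.1089]
eef_rot: [-0.001, 0.664, 0.748, -0.001]
ft_force: [1.2, 0.6, 0.1]
grip_width: 0.0939
grip_force: 0.0
```

Run:
```python
from h import *
go((.4705,.160,.109),6.7); print(get_state()["ft_force"])
```

```text
pos [0.4705 0.1596 0.1089] yaw 6.79 -> shift [0.0021, 0.0001, -0.0003] turn 0.002 q [-0.61  0.58  0.34  2.04 -0.34  0.58  0.08]
[1.1703857  0.55221155 0.13629942]
```

Emit:
apply_moves --steps '[[[0, 0, 0], 0], [[0, 0, 0], 0], [[0, 0, 0], 0], [[0, 0, 0], 0], [[0, 0, 0], 0], [[0, 0, 0], 0]]' --gripper 1 --force 45

```text
time: 4.87
ee_pos: [0.4723, 0.1582, 0.1099]
eef_rot: [0.0, 0.665, 0.747, 0.0]
ft_force: [0.6, -0.2, -0.4]
grip_width: 0.0575
grip_force: 0.0
```

Run:
```python
from h import *
go((.4705,.160,.109),6.7); s=get_state(); print(s["ft_force"],s["grip_width"],s["grip_force"])
```

```text
pos [0.4723 0.1582 0.1099] yaw 6.64 -> shift [0.01, -0.0078, 0.0046] turn -0.0013 q [-0.61  0.58  0.34  2.04 -0.34  0.58  0.08]
[ 0.60582756 -0.22988271 -0.41621256] 0.05749680986546809 0.0
```

Emit:
apply_moves --steps '[[[0, 0, 0], 0], [[0, 0, 0], 0], [[0, 0, 0], 0], [[0, 0, 0], 0], [[0, 0, 0], 0], [[0, 0, 0], 0], [[0, 0, 0], 0], [[0, 0, 0], 0]]'

```text
time: 5.53
ee_pos: [0.4719, 0.158, 0.1094]
eef_rot: [-0.0, 0.665, 0.747, -0.0]
ft_force: [-0.1, -0.4, 0.6]
grip_width: 0.026
grip_force: 45.0
```

Emit:
apply_moves --steps '[[[0, 0, -0.1], 0], [[0, 0, -0.2], 0], [[0, 0, -0.3], 0], [[0, 0, -0.4], 0], [[0, 0, -0.5], 0], [[0, 0, -0.55], 0], [[0, 0, -0.55], 0]]'

```text
time: 6.12
ee_pos: [0.4733, 0.1585, 0.2212]
eef_rot: [0.001, 0.665, 0.747, 0.002]
ft_force: [1.2, -1.0, -2.1]
grip_width: 0.0256
grip_force: 45.0
```

Run:
```python
from h import *
ss=[get_state()]
go((.578,-.068,.219),3.6); s=get_state(); print(s["ft_force"],s["grip_width"],s["grip_force"])
p=snapshot("top"); P=near(p,(.53,-.07),.17)
for c in (.008,.012,.02): print(fit(P,NEST,(.578,-.068,.06),clip=c))
```

```text
pos [0.4733 0.1585 0.2212] yaw 6.65 -> shift [-1.1854, 0.3886, 0.0111] turn 0.0678 q [-0.69  0.42  0.44  1.92 -0.24  0.84 -0.01]
[ 1.21349389 -0.97471182 -2.0692803 ] 0.02562262701897233 44.99047815799713
(array([ 0.57829421, -0.06790311,  0.06469569]), np.float64(3.574313914281246))
(array([ 0.57833651, -0.06789924,  0.06472512]), np.float64(5.106341467632793))
(array([ 0.57885765, -0.06782798,  0.06421118]), np.float64(8.151344050438173))
```

Emit:
apply_moves --steps '[[[-0.71, 0.55, -0.15], 0.066], [[-0.71, 0.55, -0.15], 0.066], [[-0.71, 0.55, -0.15], 0.066], [[-0.71, 0.55, -0.15], 0.066], [[-0.71, 0.55, -0.15], 0.066], [[-0.71, 0.55, -0.15], 0.066], [[-0.71, 0.55, -0.15], 0.066]]'

```text
time: 6.75
ee_pos: [0.5969, 0.0289, 0.2474]
eef_rot: [-0.001, 0.685, 0.729, -0.001]
ft_force: [-0.2, -0.1, -1.7]
grip_width: 0.0262
grip_force: 45.0
```

Run:
```python
from h import *
w=snapshot("wrist"); save(w,"w2.png"); P=near(w,(.53,-.07),.17); P=P[P[:,2]<.145]
for c in (.008,.012): print(fit(P,NEST,(.578,-.068,.064),clip=c))
C=cloud(w)
q=P; v=fit(P,NEST,(.578,-.068,.064),clip=.008)[0]
# offcut footprint in nest frame: bright pixels inside channel
g=w["image"].min(-1); c,s=np.cos(v[2]),np.sin(v[2]); D=C-[v[0],v[1],.062]
x=c*D[...,0]+s*D[...,1]; y=-s*D[...,0]+c*D[...,1]
m=(x>-.088)&(x<.060)&(y>-.040)&(y<.028)&(D[...,2]<.056)&(g>150)
n,l,st,ce=cv2.connectedComponentsWithStats(m.astype(np.uint8))
for k in range(1,n):
    if st[k,4]>30: print(st[k,4],[np.round([a[l==k].min(),a[l==k].max()],4) for a in (x,y)],np.median(D[...,2][l==k]))
go((.6246,-.0715,.25),3.7)
```

```text
(array([ 0.5822384 , -0.0674784 ,  0.06960046]), np.float64(3.689312101966255))
(array([ 0.58222973, -0.06745002,  0.07039419]), np.float64(5.482329290973865))
317 [array([-0.0873, -0.0542]), array([0.0023, 0.019 ])] 0.049881324059446175
pos [0.5962 0.0304 0.2475] yaw 3.67 -> shift [-0.5177, 0.1089, -0.0126] turn -0.0007 q [-0.38  0.54  0.45  1.62 -0.27  1.04  0.22]
```

View pics/w2.png

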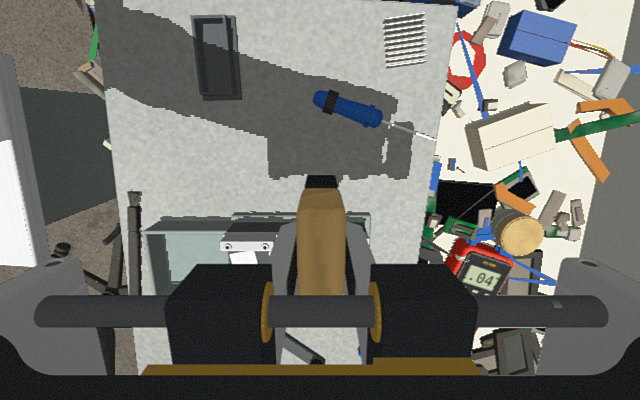

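```bash
cat >> h.py <<'E'
def infrm(C,v,z0=.062):
    c,s=np.cos(v[2]),np.sin(v[2]); D=C-[v[0],v[1],z0]
    return c*D[...,0]+s*D[...,1],-s*D[...,0]+c*D[...,1],D[...,2]
SL=[(-.05,.05,-.07,.07,0),(-.018,.018,-.039,.039,.023),(-.0145,.0145,-.0355,.0355,.004)]
E
python3 - <<'E'
from h import *
for n in ["wrist","top"]:
    w=snapshot(n); P=near(w,(.471,.158),.055); print(n,"stand",fit(P,SL,(.471,.158,.09)))
v=(.5783,-.0679,.0645); C=cloud(w); x,y,z=infrm(C,v); g=w["image"].min(-1)
m=(x>-.095)&(x<.058)&(y>-.038)&(y<.028)&(z<.056)&(z>.03)&(g>130)
n,l,st,ce=cv2.connectedComponentsWithStats(m.astype(np.uint8))
for k in range(1,n):
    if st[k,4]>15: print(st[k,4],[np.round([np.percentile(a[l==k],2),np.percentile(a[l==k],98)],4) for a in (x,y)],np.median(z[l==k]))
# end stop face / front edge profile along x at y~-.005..-.02
q=(abs(y+.0065)<.02)&(x>.05)&(x<.075); o=np.argsort(x[q]); print(np.c_[x[q][o],z[q][o]].round(4)[::6].tolist())
q=(abs(y+.0065)<.02)&(x<-.08)&(x>-.1); o=np.argsort(x[q]); print(np.c_[x[q][o],z[q][o]].round(4)[::6].tolist())
s=snapshot("side"); P=near(s,(.54,-.07),.17); P=P[P[:,2]<.145]; print("side",fit(P,NEST,(.58,-.068,.064),clip=.01), fit(near(s,(.471,.158),.055),SL,(.471,.158,.09)))
E
```

```text
wrist stand (array([0.47228673, 0.15809182, 0.08468676]), np.float64(2.1574832142754583))
top stand (array([0.4702946 , 0.15920887, 0.07187185]), np.float64(2.528832032020439))
333 [array([0.0007, 0.0309]), array([-0.0352,  0.0225])] 0.04986437985225883
174 [array([-0.0378, -0.0061]), array([-0.0018,  0.0261])] 0.04993878481909736
163 [array([-0.0389, -0.0066]), array([-0.0366, -0.0106])] 0.049825821591168495
354 [array([-0.0824, -0.0454]), array([-0.0298,  0.0205])] 0.049844587843361765
[[0.0504, 0.0496], [0.0518, 0.0453], [0.0523, 0.0431], [0.0536, 0.0447], [0.0542, 0.0431], [0.0548, 0.0465], [0.0559, 0.0486], [0.0565, 0.0446], [0.0572, 0.0464], [0.0587, 0.044], [0.0592, 0.0454], [0.0602, 0.047], [0.0608, 0.0469], [0.0613, 0.046], [0.0625, 0.0442], [0.0626, 0.0588], [0.0627, 0.0655], [0.0629, 0.0601], [0.063, 0.0459], [0.0631, 0.0451], [0.0633, 0.0489], [0.0634, 0.0554], [0.0636, 0.0609], [0.0641, 0.0641], [0.0647, 0.0691], [0.0654, 0.0652], [0.0664, 0.0664], [0.0672, 0.0676], [0.0678, 0.0665], [0.0685, 0.0677], [0.0698, 0.064], [0.0702, 0.0648], [0.0714, 0.0629], [0.0722, 0.0649], [0.0729, 0.0653], [0.0739, 0.067], [0.0744, 0.0671]]
[[-0.0994, 0.0074], [-0.0987, 0.0047], [-0.0982, 0.0057], [-0.0972, 0.0017], [-0.0961, 0.0044], [-0.0955, 0.006], [-0.0944, 0.0054], [-0.0939, 0.0077], [-0.0928, 0.0056], [-0.0921, 0.008], [-0.0917, 0.0117], [-0.0913, 0.012], [-0.0902, 0.0112], [-0.0894, 0.0127], [-0.089, 0.0075], [-0.0882, 0.0123], [-0.0881, 0.0412], [-0.088, 0.0381], [-0.0879, 0.0466], [-0.0878, 0.0358], [-0.0877, 0.0461], [-0.0871, 0.0456], [-0.0867, 0.0473], [-0.0854, 0.0447], [-0.0849, 0.0455], [-0.0843, 0.044], [-0.0833, 0.0472], [-0.0825, 0.047], [-0.0822, 0.0458], [-0.0807, 0.0524], [-0.0804, 0.0444], [-0.0801, 0.0508]]
side (array([ 0.5835717 , -0.06847167,  0.07178192]), np.float64(5.610607961668341)) (array([0.47313384, 0.15621322, 0.09300832]), np.float64(3.8566729105303055))
```

Emit:
apply_moves --steps '[[[-0.52, 0.125, 0.1], 0], [[-0.52, 0.125, 0.2], 0], [[-0.52, 0.125, 0.25], 0], [[-0.52, 0.125, 0.25], 0], [[-0.52, 0.125, 0.25], 0], [[-0.52, 0.125, 0.25], 0], [[-0.52, 0.125, 0.25], 0]]'

```text
time: 7.53
ee_pos: [0.6297, -0.0698, 0.2001]
eef_rot: [-0.0, 0.683, 0.73, 0.001]
ft_force: [0.4, -0.3, -1.2]
grip_width: 0.026
grip_force: 45.0
```

Run:
```python
from h import *
go((.6281,-.0723,.1513),3.85)
p=snapshot("side"); save(p,"s1.png"); C=cloud(p)
cv2.imwrite("pics/s1c.png",cv2.resize(cv2.imread("pics/s1.png")[150:250,260:420],(800,500),interpolation=cv2.INTER_CUBIC))
for m in models.trace(p,"scraper")[:1]:
    q=C[m["mask"]]; print(m["conf"],np.median(q,0))
p=snapshot("top"); x,y,z=infrm(cloud(p),(.5783,-.0679,.0645))
# the handle in the top view, nest frame
w=snapshot("wrist"); C=cloud(w); 
for nm,pp,v in (("top",p,(.5783,-.0679,.0645)),("wrist",w,(.5803,-.069,.067))):
  im=pp["image"].astype(int); x,y,z=infrm(cloud(pp),v); m=(im[...,0]-im[...,2]>40)&(abs(x-.045)<.06)&(abs(y)<.06)&(z>.1); q=np.c_[x[m],y[m],z[m]]; print(nm,len(q), np.median(q,0) if len(q) else 0, cv2.minAreaRect((q[:,:2]*1000).astype(np.float32)) if len(q)>5 else 0)
go((.6281,-.0723,.1513),3.85)
```

```text
pos [ 0.6297 -0.0698  0.2001] yaw 3.85 -> shift [-0.012, -0.0086, 0.2441] turn -0.0 q [-0.18  0.64  0.43  1.58 -0.3   0.98  0.4 ]
0.79 [ 0.63134722 -0.09693328  0.21638761]
top 11 [ 0.01416949 -0.03304666  0.26000461] ((32.56548309326172, -38.238868713378906), (5.300387859344482, 42.0207405090332), 71.75765228271484)
wrist 9869 [0.05079276 0.01372918 0.1781696 ] ((42.96372604370117, 5.798969268798828), (58.866004943847656, 65.34164428710938), 58.26903533935547)
pos [ 0.6297 -0.071   0.2002] yaw 3.79 -> shift [-0.0059, -0.0082, 0.2447] turn -0.0013 q [-0.18  0.64  0.43  1.58 -0.3   0.98  0.4 ]
```

View pics/s1c.png

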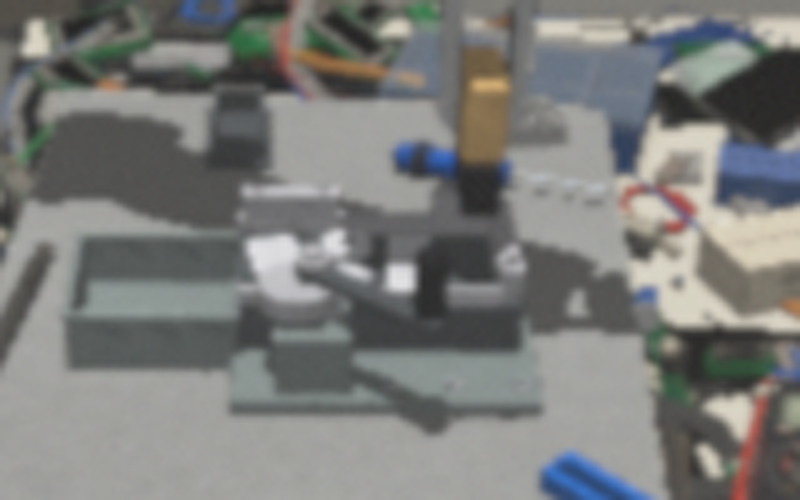

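Emit:
apply_moves --steps '[[[-0.008, -0.006, 0.1], 0], [[-0.008, -0.006, 0.2], 0], [[-0.008, -0.006, 0.24], 0], [[-0.008, -0.006, 0.243], 0], [[-0.008, -0.006, 0.243], 0]]'

```text
time: 8.15
ee_pos: [0.6284, -0.0737, 0.1511]
eef_rot: [-0.0, 0.684, 0.73, 0.0]
ft_force: [-0.2, 0.1, -0.8]
grip_width: 0.0256
grip_force: 45.0
```

Run:
```python
from h import *
v=(.5803,-.069,.067)
for X in (-.04,-.105): 
    t=(v[0]+X*.99776+.0065*.067, v[1]+X*.067-.0065,.151); print(np.round(t,4)); go(t,3.85)
print(get_state()["ft_force"])
```

```text
[ 0.5408 -0.0782  0.151 ]
pos [ 0.6284 -0.0737  0.1511] yaw 3.7 -> shift [0.0059, -0.4383, 0.0004] turn -0.0033 q [-0.17  0.7   0.4   1.63 -0.33  0.88  0.43]
[ 0.476  -0.0825  0.151 ]
pos [ 0.6284 -0.0737  0.1511] yaw 3.7 -> shift [0.0051, -0.7633, 0.0004] turn -0.0033 q [-0.17  0.7   0.4   1.63 -0.33  0.88  0.43]
[-0.23979182  0.12245554 -0.83815724]
```

Emit:
apply_moves --steps '[[[0, -0.05, 0], 0], [[0, -0.1, 0], 0], [[0, -0.15, 0], 0], [[0, -0.2, 0], 0], [[0, -0.25, 0], 0], [[0, -0.3, 0], 0], [[0, -0.35, 0], 0], [[0, -0.4, 0], 0]]'

```text
time: 8.82
ee_pos: [0.5487, -0.0791, 0.1516]
eef_rot: [0.001, 0.684, 0.73, 0.001]
ft_force: [-0.1, -0.4, -1.8]
grip_width: 0.0255
grip_force: 45.0
```

Emit:
apply_moves --steps '[[[0, -0.05, 0], 0], [[0, -0.1, 0], 0], [[0, -0.15, 0], 0], [[0, -0.2, 0], 0], [[0, -0.25, 0], 0], [[0, -0.3, 0], 0], [[0, -0.34, 0], 0], [[0, -0.37, 0], 0]]'

```text
time: 9.48
ee_pos: [0.4739, -0.084, 0.1512]
eef_rot: [0.0, 0.684, 0.729, 0.0]
ft_force: [-0.6, 0.4, -1.9]
grip_width: 0.0258
grip_force: 45.0
```

Run:
```python
from h import *
go((.476,-.0825,.151),3.85); print(get_state()["ft_force"])
p=snapshot("side"); save(p,"s2.png")
cv2.imwrite("pics/s2c.png",cv2.resize(cv2.imread("pics/s2.png")[150:250,240:400],(800,500),interpolation=cv2.INTER_CUBIC))
```

```text
pos [ 0.4739 -0.084   0.1512] yaw 3.67 -> shift [0.0068, 0.011, 0.0009] turn -0.004 q [-0.17  0.5   0.41  2.04 -0.32  0.66  0.51]
[-0.55655141  0.37150121 -1.8938578 ]
```

View pics/s2c.png

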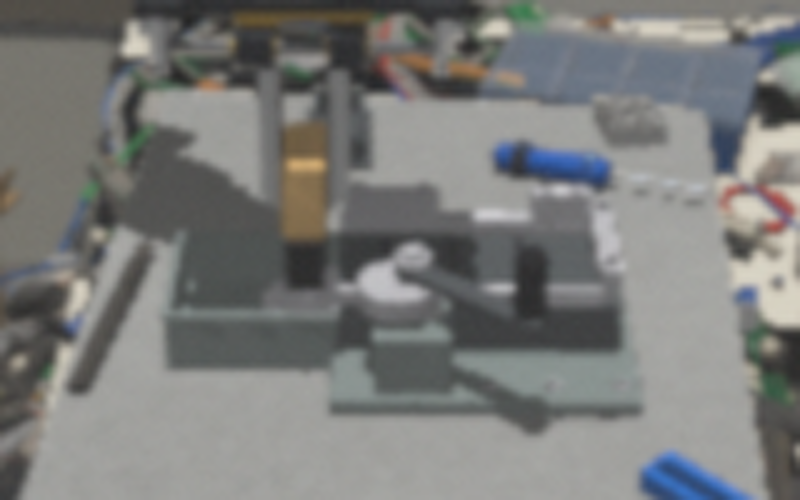

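Emit:
apply_moves --steps '[[[0, 0, -0.1], 0], [[0, 0, -0.25], 0], [[0, 0, -0.4], 0], [[0.2, 0, -0.4], 0], [[0.4, 0, -0.4], 0], [[0.6, 0, -0.4], 0], [[0.6, 0, -0.4], 0]]'

```text
time: 10.12
ee_pos: [0.4664, 0.0452, 0.2307]
eef_rot: [-0.002, 0.68, 0.734, 0.002]
ft_force: [-0.5, 0.2, -1.9]
grip_width: 0.0259
grip_force: 45.0
```

Run:
```python
from h import *
p=snapshot("top"); save(p,"t2.png")
cv2.imwrite("pics/t2c.png",cv2.resize(cv2.imread("pics/t2.png")[125:265,225:385],(686,600),interpolation=cv2.INTER_CUBIC))
x,y,z=infrm(cloud(p),(.5783,-.0679,.0645)); g=p["image"].min(-1)
m=(x>-.19)&(x<.06)&(y>-.05)&(y<.037)&(z<.06)&(g>130)
n,l,st,ce=cv2.connectedComponentsWithStats(m.astype(np.uint8))
for k in range(1,n):
    if st[k,4]>15: print(st[k],[np.round([np.percentile(a[l==k],2),np.percentile(a[l==k],98)],4) for a in (x,y,z)])
go((.472,.158,.23),6.64)
```

```text
[317 138   6  44 138] [array([-0.0371,  0.0571]), array([-0.0494, -0.0419]), array([0.0422, 0.0593])]
[284 152   4  26  94] [array([-0.0247,  0.0285]), array([0.0292, 0.0368]), array([0.0429, 0.0587])]
[320 191   4  11  31] [array([-0.0876, -0.0662]), array([-0.0498, -0.0425]), array([0.0132, 0.059 ])]
[ 286  203   40   46 1590] [array([-0.1886, -0.0889]), array([-0.0444,  0.0364]), array([0.0011, 0.041 ])]
pos [0.4668 0.0409 0.2308] yaw 4.2 -> shift [0.5821, 0.0688, 0.004] turn -0.0542 q [-0.49  0.37  0.46  1.98 -0.22  0.84  0.17]
```

View pics/t2c.png

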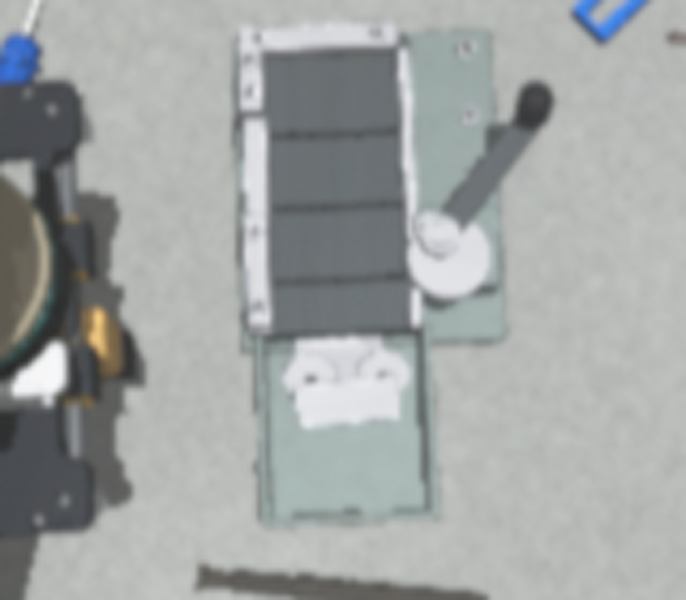

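Run:
```python
from h import *
p=snapshot("top"); 
x,y,z=infrm(cloud(p),(.5783,-.0679,.0645)); g=p["image"].min(-1)
for a in np.arange(-.145,-.085,.005):
    r=[]
    for b in (-.03,-.0065,.015):
        m=(abs(x-a)<.003)&(abs(y-b)<.008); r.append((round(float(np.median(z[m])),3),int(np.median(g[m]))))
    print(round(a,3),r)
go((.472,.158,.23),6.64)
```

```text
-0.145 [(0.006, 169), (0.006, 169), (0.005, 168)]
-0.14 [(0.006, 170), (0.005, 170), (0.005, 168)]
-0.135 [(0.005, 171), (0.007, 176), (0.006, 175)]
-0.13 [(0.011, 200), (0.013, 223), (0.013, 227)]
-0.125 [(0.014, 224), (0.015, 226), (0.016, 226)]
-0.12 [(0.018, 224), (0.018, 227), (0.02, 228)]
-0.115 [(0.022, 224), (0.024, 226), (0.023, 224)]
-0.11 [(0.022, 213), (0.022, 215), (0.019, 207)]
-0.105 [(0.025, 219), (0.019, 207), (0.024, 223)]
-0.1 [(0.027, 219), (0.022, 209), (0.027, 222)]
-0.095 [(0.025, 199), (0.026, 216), (0.027, 215)]
-0.09 [(0.026, 144), (0.03, 206), (0.029, 166)]
pos [0.467  0.0378 0.2309] yaw 3.95 -> shift [0.598, 0.0664, 0.0044] turn -0.0597 q [-0.48  0.37  0.47  1.98 -0.22  0.84  0.17]
```

Emit:
apply_moves --steps '[[[0.2, 0.067, 0], -0.03], [[0.4, 0.067, 0], -0.03], [[0.6, 0.067, 0.1], -0.03], [[0.6, 0.067, 0.25], -0.03], [[0.6, 0.067, 0.38], -0.03], [[0.6, 0.067, 0.38], -0.03], [[0.6, 0.067, 0.38], -0.03], [[0.6, 0.067, 0.38], -0.03]]'

```text
time: 10.88
ee_pos: [0.474, 0.1549, 0.156]
eef_rot: [0.001, 0.677, 0.736, 0.001]
ft_force: [-0.7, -0.5, -1.8]
grip_width: 0.0255
grip_force: 45.0
```

Run:
```python
from h import *
go((.4723,.1575,.1095),5)
p=snapshot("side"); C=cloud(p)
for n in ("scraper","stand"):
  for m in models.trace(p,n)[:1]:
    q=C[m["mask"]]; q=q[np.linalg.norm(q-[.47,.15,.1],axis=1)<.12]; print(n,m["conf"],np.median(q,0).round(4),np.percentile(q,3,axis=0).round(4),np.percentile(q,97,axis=0).round(4))
go((.4723,.1575,.1095),5)
```

```text
pos [0.474  0.1549 0.156 ] yaw 4.86 -> shift [0.0137, -0.0075, 0.2326] turn -0.0032 q [-0.64  0.51  0.39  2.   -0.29  0.69  0.02]
scraper 0.44 [0.4784 0.1279 0.1673] [0.4677 0.1224 0.1205] [0.4886 0.167  0.1974]
stand 0.68 [0.4758 0.1511 0.0687] [0.4531 0.1129 0.063 ] [0.4982 0.1991 0.0871]
pos [0.474  0.1558 0.1564] yaw 4.93 -> shift [0.009, -0.0075, 0.2347] turn -0.0016 q [-0.64  0.51  0.39  2.   -0.29  0.69  0.02]
```

Emit:
apply_moves --steps '[[[0.008, -0.01, 0.05], 0], [[0.008, -0.01, 0.1], 0], [[0.008, -0.01, 0.13], 0], [[0.008, -0.01, 0.16], 0], [[0.008, -0.01, 0.18], 0], [[0.008, -0.01, 0.18], 0]]'

```text
time: 11.53
ee_pos: [0.47, 0.1575, 0.1181]
eef_rot: [-0.0, 0.676, 0.737, -0.001]
ft_force: [0.1, -0.2, -1.8]
grip_width: 0.0256
grip_force: 45.0
```

Run:
```python
from h import *
go((.4723,.1575,.1095),5)
print(get_state()["ft_force"],get_state()["wrist_torque"])
```

```text
pos [0.47   0.1575 0.1181] yaw 5.01 -> shift [-0.001, 0.0115, 0.0429] turn 0.0002 q [-0.62  0.57  0.35  2.03 -0.33  0.59  0.05]
[ 0.05496479 -0.1848353  -1.77785597] [-0.05944138  0.10922184 -0.01236141]
```

Emit:
apply_moves --steps '[[[0, 0.003, 0.02], 0], [[0, 0.003, 0.035], 0], [[0, 0.003, 0.042], 0], [[0, 0.003, 0.042], 0]]'

```text
time: 11.87
ee_pos: [0.4708, 0.1578, 0.1102]
eef_rot: [-0.0, 0.675, 0.737, -0.0]
ft_force: [0.3, 0.6, -1.7]
grip_width: 0.0258
grip_force: 45.0
```

Emit:
apply_moves --steps '[[[0, 0, 0], 0], [[0, 0, 0], 0], [[0, 0, 0], 0], [[0, 0, 0], 0], [[0, 0, 0], 0], [[0, 0, 0], 0]]' --gripper -1

```text
time: 12.37
ee_pos: [0.4711, 0.1579, 0.1106]
eef_rot: [0.0, 0.675, 0.737, 0.0]
ft_force: [-0.3, -0.4, -0.5]
grip_width: 0.0623
grip_force: 0.0
```

Emit:
apply_moves --steps '[[[0, 0, -0.1], 0], [[0, 0, -0.2], 0], [[0, 0, -0.4], 0], [[0, 0, -0.6], 0], [[0, 0, -0.6], 0], [[0, 0, -0.6], 0]]'

```text
time: 12.87
ee_pos: [0.4725, 0.1584, 0.2326]
eef_rot: [0.001, 0.675, 0.737, 0.002]
ft_force: [-0.2, -0.5, -0.9]
grip_width: 0.0938
grip_force: 0.0
```

Run:
```python
from h import *
w=snapshot("wrist"); s=near(w,(.47,.159),.07)
for lo,hi in [(.080,.09),(.135,.165)]:
    q=s[(s[:,2]>lo)&(s[:,2]<hi)]; print(lo,len(q),np.median(q[:,2]),cv2.minAreaRect((q[:,:2]*1000).astype(np.float32)))
p=snapshot("top")
P=near(p,(.454,-.371),.11); print("enc top",fit(P,ENC,(.454,-.374,-.1)))
go((.455,-.374,.25),84.3)
```

```text
0.08 379 0.08486551852099011 ((472.42694091796875, 158.3350830078125), (35.487796783447266, 77.67619323730469), 4.125929355621338)
0.135 1623 0.1475670937482948 ((471.3242492675781, 159.48959350585938), (25.927913665771484, 55.599456787109375), 4.69876766204834)
enc top (array([ 0.4534594 , -0.37436644, -0.10489733]), np.float64(2.408966530558638))
pos [0.4703 0.1579 0.23  ] yaw 5.04 -> shift [-2.6424, -0.3098, -0.0999] turn -1.7613 q [-0.7   0.41  0.45  1.91 -0.23  0.87 -0.05]
```

Emit:
apply_moves --steps '[[[-1, -0.1, -0.1], 1], [[-1, -0.1, -0.1], 1], [[-1, -0.1, -0.1], 1], [[-1, -0.1, -0.1], 1], [[-1, -0.1, -0.1], 1], [[-1, -0.1, -0.1], 1], [[-1, -0.1, -0.1], 1]]'

```text
time: 13.55
ee_pos: [0.4674, -0.046, 0.2494]
eef_rot: [0.0, 0.909, 0.418, -0.001]
ft_force: [-0.4, 0.5, -0.8]
grip_width: 0.094
grip_force: 0.0
```

Emit:
apply_moves --steps '[[[-0.79, 0.62, 0], 1], [[-0.79, 0.62, 0], 1], [[-0.79, 0.62, 0], 1], [[-0.79, 0.62, 0], 1], [[-0.79, 0.62, 0], 1], [[-0.79, 0.62, 0], 1], [[-0.79, 0.62, 0], 1], [[-0.79, 0.62, 0], 1]]'

```text
time: 14.22
ee_pos: [0.4607, -0.2443, 0.2486]
eef_rot: [-0.0, 0.999, 0.042, -0.002]
ft_force: [-0.5, 0.2, -0.2]
grip_width: 0.0941
grip_force: 0.0
```

Run:
```python
from h import *
w=snapshot("wrist"); save(w,"w3.png"); P=near(w,(.4555,-.3755),.11); print(len(P)); print("enc wrist",fit(P,ENC,(.4555,-.3755,-.1)))
p=snapshot("side"); P=near(p,(.4555,-.3755),.11); print("enc side",fit(P,ENC,(.4555,-.3755,-.1)))
go((.4555,-.3755,.25),84)
```

```text
47688
enc wrist (array([ 0.45506094, -0.37511173, -0.10508584]), np.float64(7.739313813959887))
enc side (array([ 0.45575149, -0.37552335, -0.1046982 ]), np.float64(7.850142832847526))
pos [ 0.4614 -0.2432  0.2491] yaw -84.89 -> shift [-0.0884, 0.656, -0.0045] turn 0.2469 q [-0.15  0.53  0.9   1.83 -0.48  1.02 -0.54]
```

Emit:
apply_moves --steps '[[[-0.09, 0.655, 0], 0.247], [[-0.09, 0.655, 0], 0.247], [[-0.09, 0.655, 0.1], 0.247], [[-0.09, 0.655, 0.2], 0.247], [[-0.09, 0.655, 0.35], 0.247], [[-0.09, 0.655, 0.45], 0.247], [[-0.09, 0.655, 0.45], 0.247], [[-0.09, 0.655, 0.45], 0.247]]'

```text
time: 14.98
ee_pos: [0.4553, -0.3749, 0.1596]
eef_rot: [-0.001, 0.999, -0.052, -0.001]
ft_force: [0.2, 0.8, -0.1]
grip_width: 0.0942
grip_force: 0.0
```

Run:
```python
from h import *
go((.4552,-.3752,.077),84)
```

```text
pos [ 0.4553 -0.3749  0.1596] yaw -96.02 -> shift [-0.0004, 0.0015, 0.413] turn -0.0004 q [ 0.16  0.74  0.82  1.75 -0.65  0.95 -0.43]
```

Emit:
apply_moves --steps '[[[0, 0, 0.12], 0], [[0, 0, 0.24], 0], [[0, 0, 0.34], 0], [[0, 0, 0.4], 0], [[0, 0, 0.413], 0], [[0, 0, 0.413], 0], [[0, 0, 0.413], 0]]'

```text
time: 15.57
ee_pos: [0.4564, -0.3767, 0.0793]
eef_rot: [0.001, 0.999, -0.053, 0.001]
ft_force: [0.3, -0.7, 0.6]
grip_width: 0.094
grip_force: 0.0
```

Emit:
apply_moves --steps '[[[0, 0, 0], 0], [[0, 0, 0], 0], [[0, 0, 0], 0], [[0, 0, 0], 0], [[0, 0, 0], 0], [[0, 0, 0], 0], [[0, 0, 0], 0], [[0, 0, 0], 0]]' --gripper 1 --force 50

```text
time: 16.23
ee_pos: [0.4557, -0.3757, 0.078]
eef_rot: [-0.0, 0.999, -0.053, 0.0]
ft_force: [-1.1, 0.7, 3.1]
grip_width: 0.0596
grip_force: 50.0
```

Run:
```python
from h import *
go((.4552,-.3752,.077),84); s=get_state(); print(s["ft_force"],s["grip_width"],s["grip_force"])
```

```text
pos [ 0.4557 -0.3757  0.078 ] yaw -96.09 -> shift [-0.003, -0.0022, 0.005] turn -0.0019 q [ 0.22  0.83  0.72  1.81 -0.75  0.8  -0.35]
[-1.13824262  0.67498223  3.07116077] 0.059555711538218 49.99849274754524
```

Emit:
apply_moves --steps '[[[0, 0, -0.05], 0], [[0, 0, -0.15], 0], [[0, 0, -0.3], 0], [[0, 0, -0.5], 0], [[0, 0, -0.7], 0], [[0, 0, -0.85], 0], [[0, 0, -0.85], 0]]'

```text
time: 16.82
ee_pos: [0.4571, -0.3796, 0.2545]
eef_rot: [0.004, 0.999, -0.053, 0.004]
ft_force: [0.7, -0.9, -3.3]
grip_width: 0.0594
grip_force: 50.0
```

Emit:
apply_moves --steps '[[[0.05, -0.18, 0], -0.05], [[0.1, -0.36, 0], -0.1], [[0.15, -0.54, 0], -0.15], [[0.2, -0.72, 0], -0.2], [[0.25, -0.9, 0], -0.22], [[0.28, -1, 0], -0.22], [[0.28, -1, 0], -0.22]]'

```text
time: 17.4
ee_pos: [0.5345, -0.1757, 0.246]
eef_rot: [-0.002, 0.999, 0.038, -0.001]
ft_force: [0.1, -0.3, -2.8]
grip_width: 0.0596
grip_force: 50.0
```

Run:
```python
from h import *
go((.5766,-.0743,.245),93.9); s=get_state(); print(s["ft_force"],s["grip_width"],s["grip_force"])
```

```text
pos [ 0.5345 -0.1757  0.246 ] yaw -85.67 -> shift [0.2482, -0.4895, 0.0048] turn 0.0096 q [-0.27  0.6   0.89  1.73 -0.52  1.08 -0.7 ]
[ 0.11521019 -0.3424774  -2.83575929] 0.05963279229969793 49.99972566962242
```

Emit:
apply_moves --steps '[[[0.07, -0.15, 0], 0.01], [[0.14, -0.3, 0], 0.01], [[0.2, -0.44, 0.05], 0.01], [[0.25, -0.5, 0.15], 0.01], [[0.25, -0.5, 0.2], 0.01], [[0.25, -0.5, 0.2], 0.01], [[0.25, -0.5, 0.2], 0.01]]'

```text
time: 17.98
ee_pos: [0.5744, -0.0817, 0.2073]
eef_rot: [0.001, 1.0, 0.028, -0.001]
ft_force: [-0.0, 0.5, -3.3]
grip_width: 0.0597
grip_force: 50.0
```

Run:
```python
from h import *
go((.5766,-.0743,.1225),93.9)
p=snapshot("side"); save(p,"s3.png")
cv2.imwrite("pics/s3c.png",cv2.resize(cv2.imread("pics/s3.png")[150:250,260:420],(800,500),interpolation=cv2.INTER_CUBIC))
C=cloud(p); x,y,z=infrm(C,(.5836,-.0685,.0718))
m=models.trace(p,"enclosure")[0]; k=m["mask"]&(abs(x)<.15)&(abs(y)<.1); print(m["conf"],[np.percentile(a[k],[2,50,98]).round(4) for a in (x,y,z)])
go((.5766,-.0743,.1225),93.9)
```

```text
pos [ 0.5744 -0.0817  0.2073] yaw -86.77 -> shift [0.0131, -0.0363, 0.4242] turn -0.0149 q [-0.42  0.67  0.87  1.73 -0.59  1.03 -0.86]
0.88 [array([-0.069 , -0.0214,  0.0499]), array([-0.0465, -0.0416,  0.0107]), array([0.1319, 0.1633, 0.1717])]
pos [ 0.5754 -0.0824  0.2087] yaw -86.83 -> shift [0.0082, -0.0399, 0.431] turn -0.0162 q [-0.42  0.67  0.87  1.73 -0.59  1.03 -0.86]
```

View pics/s3c.png

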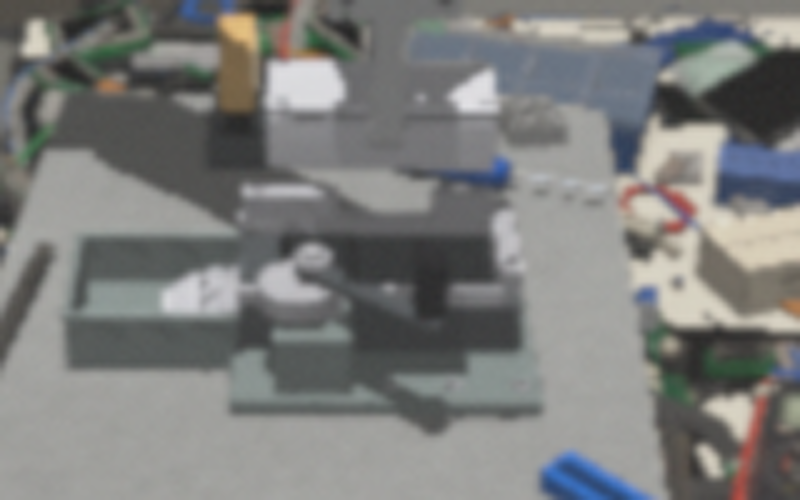

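Emit:
apply_moves --steps '[[[0.01, -0.038, 0.05], -0.016], [[0.01, -0.038, 0.1], -0.016], [[0.01, -0.038, 0.2], -0.016], [[0.01, -0.038, 0.28], -0.016], [[0.01, -0.038, 0.32], -0.016], [[0.01, -0.038, 0.32], -0.016]]'

```text
time: 18.58
ee_pos: [0.5758, -0.0717, 0.1417]
eef_rot: [-0.0, 0.999, 0.035, -0.002]
ft_force: [-0.4, 0.2, -3.6]
grip_width: 0.0595
grip_force: 50.0
```

Run:
```python
from h import *
go((.5766,-.0743,.1235),93.9); s=get_state(); print(s["ft_force"],s["wrist_torque"])
p=snapshot("top"); x,y,z=infrm(cloud(p),(.5783,-.0679,.0645)); im=p["image"].min(-1)
m=(z>.085)&(z<.125)&(abs(x)<.09)&(abs(y)<.05)&(im>120); q=np.c_[x[m],y[m]]*1000
print(m.sum(),np.median(z[m]),np.percentile(q,[1,99],axis=0),cv2.minAreaRect(q.astype(np.float32)))
go((.5766,-.0743,.1235),93.9)
```

```text
pos [ 0.5758 -0.0717  0.1417] yaw -85.93 -> shift [0.0032, 0.0134, 0.0908] turn 0.0037 q [-0.4   0.74  0.8   1.79 -0.66  0.9  -0.8 ]
[-0.3552836   0.2023911  -3.59027833] [ 0.00555751  0.17461017 -0.0437306 ]
718 0.1042313039702697 [[-68.41843629 -32.1705762 ]
 [-13.77967482  25.60537037]] ((-36.30974197387695, -2.805004119873047), (65.797607421875, 59.53606414794922), 1.5832430124282837)
pos [ 0.5767 -0.0722  0.143 ] yaw -85.94 -> shift [-0.0011, 0.0106, 0.0973] turn 0.0036 q [-0.4   0.74  0.8   1.79 -0.66  0.9  -0.8 ]
```

Emit:
apply_moves --steps '[[[0.012, 0.007, 0.04], 0.004], [[0.012, 0.007, 0.07], 0.004], [[0.012, 0.007, 0.088], 0.004], [[0.012, 0.007, 0.094], 0.004], [[0.012, 0.007, 0.094], 0.004], [[0.012, 0.007, 0.094], 0.004]]'

```text
time: 19.13
ee_pos: [0.58, -0.0735, 0.1252]
eef_rot: [0.0, 0.999, 0.034, 0.0]
ft_force: [-0.2, -0.8, -2.1]
grip_width: 0.0599
grip_force: 50.0
```

Run:
```python
from h import *
go((.578,-.0743,.123),93.9); s=get_state(); print(s["ft_force"],s["wrist_torque"])
p=snapshot("top"); x,y,z=infrm(cloud(p),(.5783,-.0679,.0645)); im=p["image"].min(-1)
m=(z>.08)&(z<.105)&(abs(x)<.09)&(abs(y)<.05)&(im>120); q=np.c_[x[m],y[m]]*1000
print(m.sum(),np.median(z[m]),np.percentile(q,[1,99],axis=0),cv2.minAreaRect(q.astype(np.float32)))
```

```text
pos [ 0.58   -0.0735  0.1252] yaw -86.1 -> shift [-0.0102, 0.0032, 0.0111] turn -0.0001 q [-0.38  0.77  0.78  1.8  -0.69  0.87 -0.78]
[-0.2123272  -0.84939072 -2.13929294] [-0.06613658  0.12785003  0.01518008]
670 0.08748786658638774 [[-64.13323121 -33.99415113]
 [ -9.87541513  24.28133065]] ((-31.831825256347656, -4.964509963989258), (65.29109191894531, 59.83260726928711), 0.1553741991519928)
```

Emit:
apply_moves --steps '[[[0, 0, 0.006], 0], [[0, 0, 0.011], 0], [[0, 0, 0.013], 0], [[0, 0, 0.013], 0]]'

```text
time: 19.52
ee_pos: [0.5801, -0.0735, 0.123]
eef_rot: [-0.0, 0.999, 0.034, 0.0]
ft_force: [-0.7, 1.3, 2.3]
grip_width: 0.0598
grip_force: 50.0
```

Run:
```python
from h import *
go((.578,-.0743,.123),93.9); s=get_state(); print(s["ft_force"],s["wrist_torque"])
```

```text
pos [ 0.5801 -0.0735  0.123 ] yaw -86.11 -> shift [-0.0105, 0.0035, -0.0] turn -0.0001 q [-0.38  0.77  0.77  1.8  -0.69  0.87 -0.78]
[-0.67299526  1.34846868  2.30965785] [0.20352867 0.36165524 0.05272306]
```

Touching the bed (+2 N upward). Release and rise.

Emit:
apply_moves --steps '[[[0, 0, 0], 0], [[0, 0, 0], 0], [[0, 0, 0], 0], [[0, 0, 0], 0], [[0, 0, 0], 0]]' --gripper -0.7

```text
time: 19.93
ee_pos: [0.5799, -0.0735, 0.1224]
eef_rot: [0.0, 0.999, 0.034, 0.0]
ft_force: [-1.0, 0.1, -0.5]
grip_width: 0.08
grip_force: 0.0
```

Emit:
apply_moves --steps '[[[0, 0, -0.05], 0], [[0, 0, -0.15], 0], [[0, 0, -0.3], 0], [[0, 0, -0.45], 0], [[0, 0, -0.6], 0], [[0, 0, -0.7], 0], [[0, 0, -0.7], 0]]'

```text
time: 20.52
ee_pos: [0.5822, -0.075, 0.2676]
eef_rot: [0.001, 0.999, 0.034, 0.004]
ft_force: [-0.3, -0.6, 0.6]
grip_width: 0.0802
grip_force: 0.0
```

Run:
```python
from h import *
p=snapshot("top"); v=(.5783,-.0679,.0645); x,y,z=infrm(cloud(p),v); im=p["image"].min(-1)
m=(z>.08)&(z<.105)&(abs(x)<.09)&(abs(y)<.05)&(im>120); q=np.c_[x[m],y[m]]*1000
print(m.sum(),np.median(z[m]),np.percentile(q,[1,99],axis=0),cv2.minAreaRect(q.astype(np.float32)))
g=lambda P,v:P[(P[:,2]>.15)&(P[:,2]<.2)]
for n in ("top","side"):
    if n=="side": p=snapshot(n); v=(.5836,-.0685,.0718)
    C=cloud(p); x,y,z=infrm(C,v); k=(p["image"].max(-1)<70)&(x>-.0)&(x<.06)&(y<-.06)&(y>-.13)&(z>.085)&(z<.13)
    print(n,k.sum(),[np.percentile(a[k],[5,50,95]).round(4) for a in (x,y,z)])
go((.61,-.16,.26),5)
```

```text
1188 0.08532667790588588 [[-63.51741695 -33.77463246]
 [ 47.61964042  23.89902888]] ((-7.1951141357421875, -4.390419006347656), (114.28160095214844, 59.99049758911133), 0.7671987414360046)
top 26 [array([0.0078, 0.0103, 0.0139]), array([-0.1131, -0.1068, -0.1034]), array([0.0996, 0.1161, 0.1237])]
side 72 [array([0.0056, 0.0126, 0.0189]), array([-0.1223, -0.1189, -0.1135]), array([0.0875, 0.104 , 0.1207])]
pos [ 0.5801 -0.0735  0.2634] yaw -86.1 -> shift [0.1198, 0.4418, 0.017] turn 1.9756 q [-0.46  0.62  0.91  1.65 -0.53  1.14 -0.91]
```

Run:
```python
from h import *
for n,v in (("wrist",(.5803,-.069,.067)),("top",(.5783,-.0679,.0645)),("side",(.5836,-.0685,.0718))):
    p=snapshot(n); x,y,z=infrm(cloud(p),v)
    for t in ("lever_grip","lever_pivot"):
        for r in models.place_of(p,t)[:1]:
            a=infrm(at_z(p,r["location"],.161),v); print(n,t,round(r["conf"],2),np.round(r["location"]),np.round(a,4))
    k=(p["image"].max(-1)<75)&(x>-.02)&(x<.06)&(y<-.07)&(y>-.14)&(z>.112)&(z<.13)
    print(n,"top of grip",k.sum(),[np.percentile(a[k],[5,50,95]).round(4) if k.any() else 0 for a in (x,y,z)])
    k=(x>-.02)&(x<.06)&(y<-.07)&(y>-.14)&(z>.055)&(z<.077)
    print(n,"arm",k.sum(),[np.percentile(a[k],[5,50,95]).round(4) if k.any() else 0 for a in (x,y,z)])
```

```text
wrist lever_grip 0.8 [431. 178.] [ 0.0161 -0.1121  0.099 ]
wrist lever_pivot 0.97 [377. 236.] [-0.0434 -0.0623  0.099 ]
wrist top of grip 315 [array([0.0107, 0.0181, 0.0244]), array([-0.1152, -0.1075, -0.1017]), array([0.1141, 0.1196, 0.1215])]
wrist arm 77 [array([-0.0176,  0.0021,  0.0254]), array([-0.1076, -0.0887, -0.0724]), array([0.0732, 0.0755, 0.0769])]
top lever_grip 0.59 [349. 149.] [ 0.0188 -0.1116  0.099 ]
top lever_pivot 0.94 [328. 178.] [-0.0446 -0.0604  0.099 ]
top top of grip 24 [array([0.0083, 0.0116, 0.0151]), array([-0.1149, -0.1086, -0.1028]), array([0.1147, 0.1198, 0.123 ])]
top arm 11 [array([-0.0185, -0.0065,  0.0045]), array([-0.107 , -0.0886, -0.0756]), array([0.0729, 0.0761, 0.0769])]
side lever_grip 0.93 [350. 207.] [ 0.025  -0.1132  0.099 ]
side lever_pivot 0.71 [288. 213.] [-0.1379 -0.1429  0.099 ]
side top of grip 23 [array([0.0072, 0.0124, 0.018 ]), array([-0.1211, -0.1184, -0.1104]), array([0.1142, 0.1184, 0.1219])]
side arm 18 [array([-0.0169,  0.0004,  0.0202]), array([-0.1201, -0.1089, -0.0946]), array([0.0729, 0.0742, 0.0765])]
```

Emit:
apply_moves --steps '[[[0, 0.2, 0], -0.16], [[0, 0.4, 0], -0.32], [[0.1, 0.47, 0], -0.48], [[0.1, 0.47, 0], -0.64], [[0.1, 0.47, 0], -0.8], [[0.1, 0.47, 0], -0.96], [[0.1, 0.47, 0], -1], [[0.1, 0.47, 0], -1]]'

```text
time: 21.73
ee_pos: [0.6061, -0.1661, 0.2623]
eef_rot: [-0.0, 0.91, 0.414, 0.0]
ft_force: [-0.2, 0.3, 0.5]
grip_width: 0.0797
grip_force: 0.0
```

Run:
```python
from h import *
go((.594,-.178,.25),4)
```

```text
pos [ 0.6061 -0.1661  0.2623] yaw -41.08 -> shift [-0.0843, -0.0065, 0.0617] turn -1.0019 q [-0.16  0.62  0.66  1.52 -0.4   1.14 -0.14]
```

Emit:
apply_moves --steps '[[[-0.057, 0.034, 0], -0.16], [[-0.057, 0.034, 0], -0.32], [[-0.057, 0.034, 0], -0.48], [[-0.057, 0.034, 0], -0.64], [[-0.057, 0.034, 0], -0.8], [[-0.057, 0.034, 0], -0.96], [[-0.057, 0.034, 0], -1], [[-0.057, 0.034, 0], -1]]'

```text
time: 22.4
ee_pos: [0.6036, -0.1791, 0.2623]
eef_rot: [-0.0, 0.683, 0.73, -0.0]
ft_force: [-0.3, 1.0, -0.3]
grip_width: 0.0797
grip_force: 0.0
```

Run:
```python
from h import *
go((.6037,-.1792,.148),4)
v=(.5803,-.069,.067); p=snapshot("wrist"); save(p,"w4.png"); x,y,z=infrm(cloud(p),v)
for r in models.place_of(p,"lever_grip")[:1]: print(r["conf"],infrm(at_z(p,r["location"],.161),v))
k=(p["image"].max(-1)<75)&(x>-.02)&(x<.06)&(y<-.07)&(y>-.14)&(z>.112)&(z<.13)
print("top of grip",k.sum(),[np.percentile(a[k],[5,50,95]).round(4) if k.any() else 0 for a in (x,y,z)])
go((.6037,-.1792,.148),4)
```

```text
pos [ 0.6036 -0.1791  0.2623] yaw 3.85 -> shift [-0.0004, 0.0002, 0.5716] turn -0.0034 q [-0.02  0.58  0.44  1.51 -0.26  1.11  0.55]
0.97 (np.float64(0.016051015147659373), np.float64(-0.10901938154775898), array(0.099))
top of grip 281 [array([0.0094, 0.0167, 0.0232]), array([-0.1156, -0.1081, -0.1022]), array([0.1147, 0.1198, 0.1216])]
pos [ 0.6037 -0.1791  0.2623] yaw 3.75 -> shift [-0.0006, 0.0001, 0.5714] turn -0.0056 q [-0.02  0.58  0.44  1.51 -0.27  1.11  0.55]
```

Emit:
apply_moves --steps '[[[0.008, 0, 0.15], 0], [[0.008, 0, 0.3], 0], [[0.008, 0, 0.45], 0], [[0.008, 0, 0.54], 0], [[0.008, 0, 0.57], 0], [[0.008, 0, 0.57], 0], [[0.008, 0, 0.57], 0]]' --gripper -0.1

```text
time: 23.08
ee_pos: [0.6043, -0.1777, 0.1491]
eef_rot: [0.001, 0.683, 0.73, 0.0]
ft_force: [0.2, -0.9, 0.3]
grip_width: 0.0518
grip_force: 0.0
```

Emit:
apply_moves --steps '[[[0, 0, 0], 0], [[0, 0, 0], 0], [[0, 0, 0], 0], [[0, 0, 0], 0], [[0, 0, 0], 0], [[0, 0, 0], 0], [[0, 0, 0], 0], [[0, 0, 0], 0]]' --gripper 1 --force 25

```text
time: 23.75
ee_pos: [0.6038, -0.1773, 0.1489]
eef_rot: [0.0, 0.683, 0.731, 0.0]
ft_force: [-0.8, 0.2, 3.3]
grip_width: 0.0184
grip_force: 25.0
```

Run:
```python
from h import *
s=get_state(); print(s["ft_force"],s["grip_width"],s["grip_force"],s["ee_pos"])
v=(.5803,-.069,.067); x,y,z=infrm(np.array(s["ee_pos"]),v); print(x,y,z, np.degrees(np.arctan2(y+.06,x+.045)),np.hypot(y+.06,x+.045))
a0=np.arctan2(y+.06,x+.045); r=.08
# nest-frame arc in tool fractions (tool X=nest y, Y=nest x, tool yaw=nest yaw)
for d in np.radians(np.r_[np.degrees(a0):-163:-8]): print(round(np.degrees(d),1), ((r*np.sin(d)-(y+.06))/.2).round(3), ((r*np.cos(d)-(x+.045))/.2).round(3))
```

```text
[-0.78412527  0.22807018  3.30105484] 0.018359330536728374 25.000646315747872 [ 0.60378179 -0.17734258  0.14885236]
0.016175579926805773 -0.1096716025414551 0.08685236428413237 -39.074923059311935 0.07880177458926474
-39.1 -0.004 0.005
-47.1 -0.045 -0.033
-55.1 -0.08 -0.077
-63.1 -0.108 -0.125
-71.1 -0.13 -0.176
-79.1 -0.144 -0.23
-87.1 -0.151 -0.285
-95.1 -0.15 -0.341
-103.1 -0.141 -0.396
-111.1 -0.125 -0.45
-119.1 -0.101 -0.5
-127.1 -0.071 -0.547
-135.1 -0.034 -0.589
-143.1 0.008 -0.626
-151.1 0.055 -0.656
-159.1 0.105 -0.679
```

Emit:
apply_moves --steps '[[[-0.04, -0.038, 0], 0], [[-0.075, -0.082, 0], 0], [[-0.104, -0.13, 0], 0], [[-0.126, -0.181, 0], 0], [[-0.14, -0.235, 0], 0], [[-0.147, -0.29, 0], 0], [[-0.146, -0.346, 0], 0], [[-0.146, -0.346, 0], 0]]'

```text
time: 24.42
ee_pos: [0.536, -0.2166, 0.149]
eef_rot: [0.003, 0.684, 0.729, -0.001]
ft_force: [1.4, -7.7, -3.0]
grip_width: 0.0182
grip_force: 25.0
```

Run:
```python
from h import *
s=get_state(); print(s["ft_force"],s["grip_width"],s["grip_force"],s["ee_pos"])
v=(.5803,-.069,.067); x,y,z=infrm(np.array(s["ee_pos"]),v); print(x,y,z, np.degrees(np.arctan2(y+.06,x+.045)),np.hypot(y+.06,x+.045))
```

```text
[ 1.42266994 -7.69935436 -2.95670499] 0.018243173412842786 24.999435779463965 [ 0.53598374 -0.21656377  0.14898921]
-0.05409620892388577 -0.1442657169321576 0.08698921409841448 -96.16103569104453 0.08475524801968011
```

Emit:
apply_moves --steps '[[[-0.005, -0.05, 0], 0], [[0.011, -0.104, 0], 0], [[0.035, -0.154, 0], 0], [[0.065, -0.2, 0], 0], [[0.1, -0.243, 0], 0], [[0.144, -0.28, 0], 0], [[0.19, -0.31, 0], 0], [[0.19, -0.31, 0], 0]]'

```text
time: 25.08
ee_pos: [0.4727, -0.1797, 0.149]
eef_rot: [0.003, 0.683, 0.73, -0.0]
ft_force: [0.7, -4.5, -0.1]
grip_width: 0.0184
grip_force: 25.0
```

Run:
```python
from h import *
s=get_state(); print(s["ft_force"],s["grip_width"],s["grip_force"],s["ee_pos"])
v=(.5803,-.069,.067); x,y,z=infrm(np.array(s["ee_pos"]),v); print(x,y,z, np.degrees(np.arctan2(y+.06,x+.045)),np.hypot(y+.06,x+.045))
```

```text
[ 0.70803167 -4.52112734 -0.1429296 ] 0.018443690976885214 25.000513130744366 [ 0.47269241 -0.17970594  0.14903801]
-0.11477790591818267 -0.10325323327647018 0.08703801116581067 -148.20646614060237 0.0820962748435975
```

Emit:
apply_moves --steps '[[[0.03, -0.015, 0], 0], [[0.055, -0.025, 0], 0], [[0.08, -0.033, 0], 0], [[0.1, -0.038, 0], 0], [[0.105, -0.04, 0], 0], [[0.105, -0.04, 0], 0]]'

```text
time: 25.58
ee_pos: [0.4655, -0.1648, 0.1492]
eef_rot: [0.007, 0.684, 0.729, -0.002]
ft_force: [4.9, -15.1, -7.5]
grip_width: 0.0179
grip_force: 25.0
```

Run:
```python
from h import *
s=get_state(); print(s["ft_force"],s["grip_width"],s["grip_force"],s["ee_pos"])
v=(.5803,-.069,.067); x,y,z=infrm(np.array(s["ee_pos"]),v); print(x,y,z, np.degrees(np.arctan2(y+.06,x+.045)),np.hypot(y+.06,x+.045))
```

```text
[  4.93524016 -15.14346759  -7.5292044 ] 0.01789456121202078 24.99845325301976 [ 0.46551514 -0.16482001  0.14917185]
-0.12094245879379498 -0.08792018815823996 0.08717185428882979 -159.81408630140422 0.08091226084122709
```

Emit:
apply_moves --steps '[[[-0.02, 0, 0], 0], [[-0.02, 0, 0], 0], [[-0.02, 0, 0], 0], [[-0.02, 0, 0], 0], [[-0.02, 0, 0], 0], [[-0.02, 0, 0], 0]]' --gripper -0.1

```text
time: 26.08
ee_pos: [0.4629, -0.1605, 0.1484]
eef_rot: [-0.0, 0.682, 0.731, 0.0]
ft_force: [1.6, 0.7, 0.2]
grip_width: 0.0511
grip_force: 0.0
```

Emit:
apply_moves --steps '[[[0, 0, -0.1], 0], [[0, 0, -0.2], 0], [[0, 0, -0.35], 0], [[0, 0, -0.5], 0], [[0, 0, -0.6], 0], [[-0.3, 0, -0.6], 0], [[-0.5, 0, -0.6], 0], [[-0.5, 0, -0.6], 0]]'

```text
time: 26.75
ee_pos: [0.4697, -0.2658, 0.2695]
eef_rot: [0.002, 0.684, 0.73, -0.001]
ft_force: [0.6, -0.9, 0.6]
grip_width: 0.0517
grip_force: 0.0
```

Run:
```python
from h import *
p=snapshot("top"); save(p,"t5.png"); v=(.5783,-.0679,.0645); x,y,z=infrm(cloud(p),v); im=p["image"].min(-1)
cv2.imwrite("pics/t5c.png",cv2.resize(cv2.imread("pics/t5.png")[120:270,180:390],(800,571),interpolation=cv2.INTER_CUBIC))
P=np.c_[x.ravel(),y.ravel(),z.ravel()]; P=P[(abs(P[:,0])<.085)&(abs(P[:,1])<.045)]
print("enc in nest",fit(P,[(-.2,.2,-.2,.2,.045),(-.063,.063,-.03,.03,.085)],(0,0,0),z0=0,step=(.003,.003,.02)))
for t in ("lever_grip",):
    for r in models.place_of(p,t)[:2]:
        a=infrm(at_z(p,r["location"],.161),v); print(t,r["conf"],np.round(a,4),np.degrees(np.arctan2(a[1]+.06,a[0]+.045)))
print(get_state()["ee_pos"],get_state()["ft_force"])
```

```text
enc in nest (array([-0.00025471, -0.00170644, -0.03613977]), np.float64(4.004152018793388))
lever_grip 0.7 [-0.1203 -0.0853  0.099 ] -161.4565502181509
[ 0.46908152 -0.26447998  0.26862272] [ 0.06493405 -0.02218744  0.08780824]
```

View pics/t5c.png

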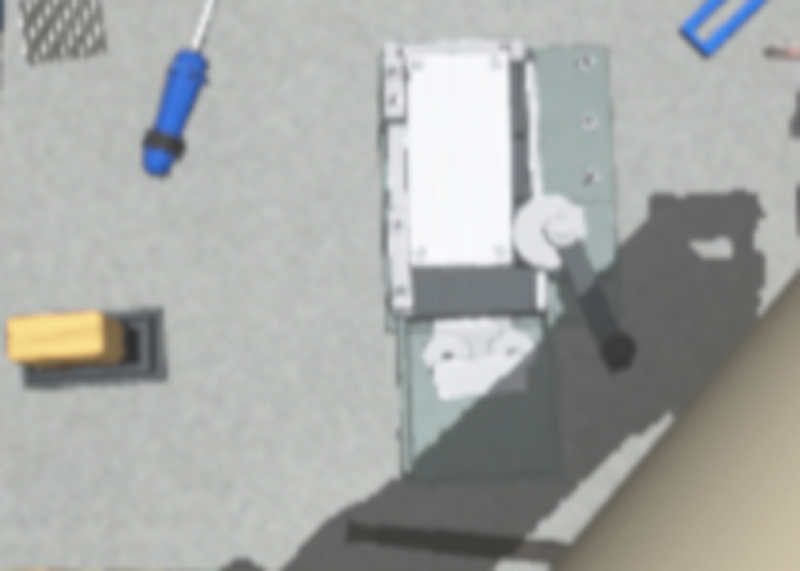

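Run:
```python
from h import *
def box(x,y,z):
    m=(abs(z-.0852)<.005)&(abs(x)<.08)&(abs(y)<.045)
    out=[]
    for a in np.arange(-.055,.056,.01):
        k=m&(abs(x-a)<.005); out.append((a,np.percentile(y[k],2),np.percentile(y[k],98),k.sum()))
    o=np.array(out); ok=o[:,3]>25
    for j in (1,2): print("  side",np.polyfit(o[ok,0],o[ok,j],1).round(4),(o[ok,j]*1000).round(1))
    print("  x range",np.percentile(x[m],[.5,99.5]).round(4))
for n,v in (("top",(.5783,-.0679,.0645)),("side",(.5836,-.0685,.0718))):
    ps=[snapshot(n) for _ in range(3)]; p=ps[0]; p["range_z"]=np.median([q["range_z"] for q in ps],0)
    print(n); box(*infrm(cloud(p),v))
    if n=="top":
        x,y,z=infrm(cloud(p),v); m=abs(z-.073)<.004
        for a in (-.075,-.06,-.045,-.033,.033,.045,.058):
            k=m&(abs(x-a)<.006)&(y>.02)&(y<.06); print("  fence",a,np.percentile(y[k],[3,97]).round(4),k.sum())
```

```text
top
  side [-0.0365 -0.0303] [-28.  -28.4 -28.9 -29.3 -29.8 -30.2 -30.7 -31.2 -31.6 -32.  -32.5 -30.7]
  side [-0.0369  0.0272] [29.2 28.7 28.5 28.1 27.7 27.3 27.  26.7 26.1 25.9 25.5 25.1]
  x range [-0.0633  0.0608]
  fence -0.075 [0.0307 0.042 ] 27
  fence -0.06 [0.0235 0.0414] 34
  fence -0.045 [0.0318 0.0411] 28
  fence -0.033 [0.0314 0.0406] 20
  fence 0.033 [0.0312 0.0406] 29
  fence 0.045 [0.0308 0.0401] 24
  fence 0.058 [0.0305 0.0419] 27
side
  side [-0.0374 -0.0328] [-30.7 -30.7 -32.2 -32.  -31.7 -32.5 -33.  -32.9 -34.9 -34.4 -34.8 -34.1]
  side [0.0016 0.0222] [22.7 22.8 21.1 22.3 22.5 20.7 22.7 21.4 22.5 23.7 22.  22.2]
  x range [-0.0653  0.0593]
```

Emit:
apply_moves --steps '[[[0.64, 0.845, 0], 0], [[0.64, 0.845, 0], 0], [[0.64, 0.845, 0], 0], [[0.64, 0.845, 0], 0], [[0.64, 0.845, 0.1], 0], [[0.64, 0.845, 0.25], 0], [[0.64, 0.845, 0.35], 0], [[0.64, 0.845, 0.35], 0]]' --gripper 1 --force 20

```text
time: 27.82
ee_pos: [0.6271, -0.118, 0.1935]
eef_rot: [-0.004, 0.681, 0.732, -0.002]
ft_force: [-1.3, 0.6, -0.9]
grip_width: 0.0019
grip_force: 0.0
```

Run:
```python
from h import *
go((.6292,-.1259,.125),3.84); s=get_state(); print(s["grip_width"],infrm(np.array(s["ee_pos"]),(.5803,-.069,.067)))
```

```text
pos [ 0.6271 -0.118   0.1935] yaw 4.12 -> shift [-0.0403, 0.0076, 0.3426] turn 0.0062 q [-0.11  0.66  0.43  1.56 -0.31  0.99  0.49]
0.0018710305251579563 (np.float64(0.043422176684436715), np.float64(-0.051989789969664704), array(0.13151588))
```

Emit:
apply_moves --steps '[[[0, 0, 0], 0], [[0, 0, 0.1], 0], [[0, 0, 0.2], 0], [[0, 0, 0.3], 0], [[0, 0, 0.36], 0], [[0, 0, 0.36], 0], [[0, 0, 0.36], 0]]'

```text
time: 28.4
ee_pos: [0.6302, -0.1222, 0.1276]
eef_rot: [0.001, 0.683, 0.731, 0.0]
ft_force: [0.5, 0.1, 0.8]
grip_width: 0.0004
grip_force: 0.0
```

Run:
```python
from h import *
go((.6292,-.1259,.125),3.84); s=get_state(); print(s["grip_width"],s["ft_force"],infrm(np.array(s["ee_pos"]),(.5803,-.069,.067)))
```

```text
pos [ 0.6302 -0.1222  0.1276] yaw 3.86 -> shift [-0.0183, -0.0064, 0.0132] turn 0.0005 q [-0.08  0.74  0.39  1.62 -0.35  0.85  0.52]
0.0004070066383610281 [0.50084018 0.1342102  0.80361519] (np.float64(0.046264673448342175), np.float64(-0.056381540397401855), array(0.06563254))
```

Emit:
apply_moves --steps '[[[0.03, 0, 0], 0], [[0.06, 0, 0], 0], [[0.075, 0, 0], 0], [[0.085, 0, 0], 0], [[0.085, 0, 0], 0], [[0.085, 0, 0], 0]]'

```text
time: 28.9
ee_pos: [0.6297, -0.1056, 0.1274]
eef_rot: [0.002, 0.683, 0.731, 0.0]
ft_force: [2.4, -2.8, 3.0]
grip_width: 0.0007
grip_force: 1.8
```

Run:
```python
from h import *
s=get_state(); print(s["ft_force"],infrm(np.array(s["ee_pos"]),(.5803,-.069,.067)))
```

```text
[ 2.4057024  -2.82951398  2.95703644] (np.float64(0.046881111572636136), np.float64(-0.03985970640684355), array(0.06544559))
```

Contact (about −3 N). Push on gradually.

Emit:
apply_moves --steps '[[[0.01, 0, 0], 0], [[0.02, 0, 0], 0], [[0.03, 0, 0], 0], [[0.03, 0, 0], 0]]'

```text
time: 29.23
ee_pos: [0.6296, -0.105, 0.1274]
eef_rot: [0.004, 0.684, 0.73, -0.002]
ft_force: [4.5, -11.8, -0.6]
grip_width: 0.0003
grip_force: 5.8
```

Run:
```python
from h import *
s=get_state(); print(s["ft_force"],infrm(np.array(s["ee_pos"]),(.5803,-.069,.067)))
```

```text
[  4.5498032  -11.8131222   -0.62914672] (np.float64(0.046800137884765315), np.float64(-0.03925678570589637), array(0.0654313))
```

Emit:
apply_moves --steps '[[[0.015, 0, 0], 0], [[0.03, 0, 0], 0], [[0.045, 0, 0], 0], [[0.045, 0, 0], 0]]'

```text
time: 29.57
ee_pos: [0.6297, -0.1049, 0.1279]
eef_rot: [0.01, 0.685, 0.728, -0.005]
ft_force: [6.1, -23.9, -2.7]
grip_width: 0.0001
grip_force: 12.3
```

Run:
```python
from h import *
s=get_state(); print(s["ft_force"],infrm(np.array(s["ee_pos"]),(.5803,-.069,.067)))
p=snapshot("side"); x,y,z=infrm(cloud(p),(.5836,-.0685,.0718))
m=(abs(z-.065)<.012)&(abs(x)<.06)&(y>-.04)&(y<-.02)
for a in np.arange(-.055,.056,.01):
    k=m&(abs(x-a)<.005); print(round(a,3),k.sum(),np.median(y[k]).round(4) if k.any() else 0)
```

```text
[  6.12027492 -23.94373899  -2.7065403 ] (np.float64(0.04683621346968442), np.float64(-0.039135244104810354), array(0.06594746))
-0.055 8 -0.0302
-0.045 3 -0.0296
-0.035 13 -0.0313
-0.025 16 -0.0294
-0.015 29 -0.0312
-0.005 20 -0.0314
0.005 26 -0.0304
0.015 24 -0.0306
0.025 27 -0.0311
0.035 14 -0.0311
0.045 4 -0.0324
0.055 8 -0.0314
```

Emit:
apply_moves --steps '[[[-0.05, 0, 0], 0], [[-0.1, 0, 0], 0], [[-0.15, 0, 0], 0], [[-0.15, 0, -0.1], 0], [[-0.15, 0, -0.3], 0], [[-0.3, 0, -0.5], 0], [[-0.5, 0, -0.7], 0], [[-0.6, 0, -0.7], 0]]'

```text
time: 30.28
ee_pos: [0.6373, -0.2069, 0.2701]
eef_rot: [0.0, 0.681, 0.733, 0.002]
ft_force: [1.9, -0.2, -0.0]
grip_width: 0.0003
grip_force: 0.0
```

Emit:
apply_moves --steps '[[[-0.2, -0.1, 0], 0], [[-0.4, -0.2, 0], 0], [[-0.6, -0.3, 0], 0], [[-0.6, -0.3, 0], 0], [[-0.6, -0.3, 0], 0]]'

```text
time: 30.7
ee_pos: [0.5808, -0.337, 0.2662]
eef_rot: [-0.001, 0.685, 0.728, -0.001]
ft_force: [0.3, 0.1, 0.5]
grip_width: 0.0006
grip_force: 0.0
```

```bash
cat > chk.py <<'E'
from h import *
def box(x,y,z):
    m=(abs(z-.0852)<.005)&(abs(x)<.08)&(abs(y)<.045); o=[]
    for a in np.arange(-.055,.056,.01):
        k=m&(abs(x-a)<.005)
        if k.sum()>15: o.append((a,np.percentile(y[k],2),np.percentile(y[k],98)))
    o=np.array(o)
    for j in (1,2): print("  side",np.polyfit(o[:,0],o[:,j],1).round(4),(o[:,j]*1000).round(1))
    print("  x range",np.percentile(x[m],[.5,99.5]).round(4),"z",np.median(z[m]))
for n,v in (("top",(.5783,-.0679,.0645)),("side",(.5836,-.0685,.0718))):
    p=snapshot(n); print(n); box(*infrm(cloud(p),v)); save(p,n+"9.png")
    for r in models.place_of(p,"lever_grip")[:1]:
        a=infrm(at_z(p,r["location"],.161),v); print(" lever",r["conf"],np.round(a,4),np.degrees(np.arctan2(a[1]+.06,a[0]+.045)))
    if n=="top":
        P=near(p,(.47,.1592),.07); q=P[(P[:,2]>.135)&(P[:,2]<.165)]; print(" scraper",cv2.minAreaRect((q[:,:2]*1000).astype(np.float32)),np.median(q[:,2]))
        P=near(p,(.53,-.07),.17); print(" nest refit",fit(P,NEST[1:],(.5783,-.0679,.0645),clip=.012))
        x,y,z=infrm(cloud(p),v); C=[]
        for a in list(np.arange(-.08,-.03,.006))+list(np.arange(.031,.062,.006)):
            k=(abs(x-a)<.004)&(y>.02)&(y<.06)&(abs(z-.073)<.004); C.append((a,np.percentile(y[k],92)))
        C=np.array(C); print(" fence outer",np.polyfit(C[:,0],C[:,1],1))
print(get_state()["ee_pos"],get_state()["ft_force"])
E
python3 chk.py
```

```text
top
  side [-0.0015 -0.0287] [-28.  -28.4 -28.9 -29.3 -28.9 -28.  -28.4 -28.9 -29.3 -29.1 -28.1 -28.4]
  side [-0.0012  0.0286] [29.1 28.8 28.4 28.  27.9 29.7 28.5 28.7 28.5 27.5 27.9 29.7]
  x range [-0.0628  0.0614] z 0.08551822902476286
 scraper ((469.44293212890625, 159.38031005859375), (26.144264221191406, 56.34788131713867), 5.07918643951416) 0.14785873988932313
 nest refit (array([ 0.62178037, -0.02836216, -0.61275568]), np.float64(5.964001205880776))
 fence outer [-0.00335976  0.04083452]
side
  side [-0.0113 -0.0317] [-31.6 -31.7 -31.5 -30.6 -30.2 -32.9 -30.4 -33.2 -32.5]
  side [0.0007 0.0219] [21.2 23.1 22.  21.9 21.8 17.7 23.8 23.8 21.6]
  x range [-0.0653  0.0596] z 0.08568250460131582
 lever 0.57 [-0.1147 -0.0769  0.099 ] -166.3465607207272
[ 0.58558207 -0.32980576  0.2659133 ] [ 0.38550648  0.79508048 -0.09630811]
```

```bash
python3 -c "
from h import *
s=get_state(); print(s['time'],np.abs(s['joint_velocities']).max()); print(hand_in())"
```

```text
30.9 0.009096325881415948
the job is handed in; nothing more can be done
None
```

I handed the job in at 30.9 s, with no verdict returned. The last checks showed the off-cuts in the tray, the scraper back in its stand and the enclosure square against the fence and stop. The lever was at its stop (about -160°), with its clamped position seen only by the side camera at the end. I nudged the enclosure's far end square with the closed fingers after clamping, and I did not measure the cam force directly.

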